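Tidy up after tea: pack the tea drawer, shut it, hang the infuser

TASK

Tea is over, so put the tea things away: pull open the drawer of the bamboo tea cabinet, pack every tea tin and tea jar that stands on the table into it, each standing upright on the drawer's floor, and push the drawer fully shut. Also hang the steel infuser by its eye on the peg of the brass drip stand. Leave the white cup among them and the candle standing where they are.

Things in the scene. Friction and masses are not known exactly. Their poses are not given: they have to be found in the camera images.
- drawer (a joint): how far the bamboo cabinet's only drawer is pulled out towards the cabinet's -x (m): 0 fully shut, 0.176 fully open; it slides with about 4 N of friction and stays where it is left. The opening lets through things up to 95 mm above the drawer's floor
- drawer_in (a point): centre of the drawer's inner floor, 18 mm above the table, moving with it; -x is the way it opens, z up. Inner floor 156 mm (x) by 230 mm (y): two rows of three 70 mm items. Side, inner front and back walls reach 60 mm above that floor; the front panel lies 84 to 96 mm towards -x, its top 112 mm above the table. Fully open, the cabinet's face is 92 mm towards +x
- drawer_handle (a point): middle of the drawer's steel bar handle: a horizontal bar 10 mm thick, 120 mm long along y, 85 mm above the table, carried by 10 mm thick studs at its two ends; between the bar and the front panel is a gap 30 mm wide, open above and below. Axes as drawer_in
- cabinet: the fixed bamboo tea cabinet: 194 mm deep (x), 272 mm wide (y), its flat top 125 mm above the table; origin at the centre of its footprint on the table, its front faces its own -x, z up
- tin_green: square tea tin, green painted: 70 x 70 mm, 64 mm high to its flat shoulder, with a square bamboo knob 24 x 24 mm, 22 mm high, centred on top (86 mm in all); about 0.22 kg; origin at the centre of its underside, x and y along its sides, z up. It may be absent
- tin_red: square tea tin, red painted: 70 x 70 mm, 64 mm high to its flat shoulder, with a square bamboo knob 24 x 24 mm, 22 mm high, centred on top (86 mm in all); about 0.22 kg; origin at the centre of its underside, x and y along its sides, z up. It may be absent
- jar_white: round tea jar, white ceramic with a bamboo lid: 68 mm diameter, 64 mm high to its flat shoulder, with a round bamboo knob 24 mm in diameter, 22 mm high, centred on top (86 mm in all); about 0.26 kg; origin at the centre of its underside, z up. It may be absent
- jar_amber: round tea jar, amber glass with a dark steel lid: 68 mm diameter, 64 mm high to its flat shoulder, with a round bamboo knob 24 mm in diameter, 22 mm high, centred on top (86 mm in all); about 0.26 kg; origin at the centre of its underside, z up. It may be absent
- tin_long: oblong tea tin, blue painted: 146 mm (its x) by 70 mm (its y), 64 mm high to its flat shoulder, with a bamboo grip bar 70 mm (x) by 22 mm (y), 22 mm high, centred on top (86 mm in all); about 0.35 kg; origin at the centre of its underside, z up. Two thirds of a drawer row long. It may be absent
- infuser: steel tea infuser standing on the table: a round basket 58 mm in diameter, 46 mm high, with a flat upright handle on top, 10 mm thick (its x), 36 mm wide (its y), reaching to 98 mm above its underside, pierced by an eye through x; 0.13 kg; origin at the centre of its underside, z up
- infuser_eye (a point): centre of the infuser's eye, 79 mm above its underside: a square hole 22 mm wide and 22 mm high, from 68 to 90 mm above the underside, passing through along the infuser's x; strips 7 mm wide stand on either side of it
- stand: fixed brass drip stand: base disc 90 mm in diameter, 12 mm thick, a post 12 mm thick and 166 mm high; its one peg leaves the post towards the stand's -x, 150 mm above the table; origin at the centre of the base's underside, z up
- peg_mid (a point): point on the axis of the peg 45 mm along it from the post's axis, 159 mm above the table. The peg is a round bar 8 mm thick, 80 mm long, that rises 12 degrees towards its tip; axes as the stand: the peg points to -x
- peg_tip (a point): centre of the bamboo ball, 14 mm in diameter, at the tip of the peg, 167 mm above the table
- cup: white ceramic cup without a handle, 76 mm in diameter, 55 mm high, standing among the tea tins; not to be put away; origin at the centre of its underside
- candle: candle in a green glass, 66 mm in diameter, 68 mm high; not to be moved; origin at the centre of its underside
Things that resemble listed ones, but are neither listed nor needed, are in the scene too. Of the things that look like the tin_red, the larger one is meant.

How it is judged:
By the outcome, as a careful person would: the job done as asked, in the order asked, and still so for the second after the job is handed in, with the robot touching nothing.
Of tin_green, tin_red, jar_white, jar_amber, tin_long only 3 to 5 are there at a start; the rules pass over those that are not, and their reading is None.
At some moment in a run one of tin_green, tin_red, jar_white, jar_amber, tin_long may be knocked a few centimetres aside while the robot is not near it.
It also fails if it takes over 210 s, if anything falls off the work surface, if the arm or the gripper's body presses on something with over 40 N, if the wrist force passes 120 N, or if a joint passes its speed limit or range.

ROBOT

A 6-joint arm with a two-finger parallel gripper is mounted at the origin on the work surface. World frame = base frame: x ahead of the robot, y to its left, z up, the work surface at z = 0. Lengths are in m, angles in rad, forces in N, time in s.
With the tool pointing down it reaches from about 0.25 to 0.775 m from the base axis. Payload 4 kg.
Tool frame: the origin (TCP) lies on the centre line of the jaws, within the pads' length; the fingertips stand 19 mm ahead of it and the grasp point (between the pads) is the TCP; x points along the fingers, z is the direction in which the jaws open and shut, and the axes are right-handed (so a half turn about x gives the same grasp; the last joint's range is limited). The gripper opens to 94 mm and grips with 3 to 60 N. Pads are 16 mm wide; open, the fingers measure 119 mm over their backs; the gripper's body (75 mm by 177 mm) begins 78 mm behind the grasp point.
Start: joints at [1.146, 0.087, 1.371, -0, 1.684, -0.103], TCP at [0.174, 0.522, 0.225] pointing down, gripper open.
Joint ranges: [-3.1, 3.1], [-0.76, 2.03], [0.27, 2.55], [-1.08, 4.22], [0.17, 2.65], [-2.57, 2.57]. Speed limits (rad/s): [2.79, 2.79, 3.14, 3.14, 3.14, 3.14].

INTERFACE

Orientations are given as [roll, pitch, yaw] about the fixed x, y, z axes, in that order (R = Rz(yaw) Ry(pitch) Rx(roll)).
In Python, from bench import robot, snapshot, camera_params gives the robot as it stands.
- The arm moves only by the tool step_arm, never from a script. Its argument "motion" is text: rows parted by semicolons, each of 7 numbers parted by spaces: the opening in per cent of the stroke, from 0 (shut) to 100 (fully open), then the shift along the tool's x, y, z in cm, then the turn, a rotation vector about the tool's x, y, z in rad. A call has 1 to 20 rows; each row shifts and turns the commanded pose from where the row before left it, along the tool's axes as they then stand; what a row does not reach is not made up. A row lasts 1/12 s, in which the tool goes at most 41.7 mm and 7.16 degrees, less where a joint would pass 70% of its speed; a pose out of reach is approached as far as the arm can. A call with a gripper value outside its range is refused whole. The fingers move at their own pace and stop on an object; the grip force is fixed at half the most. Time passes only in rows, so rows that do not move let the fingers close. It gives the time, the measured TCP pose, the force and the opening at its end, in the units of the state.
- robot.get_obs(): the state, without advancing time (a new reading comes with each control period).
- snapshot(name): name is "side" or "top"; returns the picture (400x640x3 uint8, red, green, blue); there is no depth.
- camera_params(name): a dict with "fx", "fy", "cx", "cy" (pixels), "R" (3x3) and "t" (3): a world point X has camera coordinates R X + t. Camera axes: x right, y down, z forward; pixel columns grow to the right and rows downward; lengths in m; the calibration is good to about 2 mm. A picture is of the moment at which its call begins. camera_params takes no time and is no camera call.
- robot.close_job(): hands the job in, once; it reports no verdict.
The state is a dict: "time": time; "joint_positions": joint angles; "qvel": joint speeds; "joint_torque": joint torques, N m; "tool_pos": TCP position; "ee_rot": TCP orientation; "wrist_force": force on the tool from outside, world axes, zero at the start; "wrist_torque": the same for the moment, N m; "width": finger opening in m.
Only numpy, scipy, OpenCV 4.12 (cv2) and the standard library are available. Lean on these libraries where they do the work, as an engineer would, in place of code of your own. Each camera call takes 0.05 s, during which the arm holds its last target.

## Working session

There is one attempt and no reset: what is moved stays moved. The work goes in short steps, Python scripts to look and compute and a tool call to move; the robot and the scene stay as the last step left them, time stands still between calls to the robot, and variables do not carry over. Pictures are saved under pics/ and viewed, and the job is handed in when it is done.

Besides the shell and the picture viewer there is one more tool, called after "Call:" in YAML: its name, and indented under it one key for each argument. step_arm: Moves the arm, as the interface text tells. Its arguments: {"type":"object","properties":{"motion":{"type":"string"}},"required":["motion"]}

```bash
ls; mkdir -p pics
python3 - <<'E'
from bench import robot, snapshot, camera_params
import cv2
for n in ("top","side"):
    im=snapshot(n); cv2.imwrite(f"pics/{n}0.png",im[:,:,::-1]); p=camera_params(n); print(n,p)
print(robot.get_obs())
E
```

```text
pics
top {'fx': 371.7097779822154, 'fy': 371.7097779822154, 'cx': 321.9764592829504, 'cy': 200.20360146508978, 'R': array([[-0.02411139, -0.99963762, -0.01196965],
       [-0.99785797,  0.02479334, -0.06053728],
       [ 0.06081211,  0.01048437, -0.99809417]]), 't': array([0.11171227, 0.57543623, 1.13336853])}
side {'fx': 380.45909300586726, 'fy': 380.45909300586726, 'cx': 318.1861294881642, 'cy': 199.47544019043556, 'R': array([[ 0.8800874 , -0.47480056,  0.00325494],
       [-0.31967194, -0.59758288, -0.73532616],
       [ 0.35107836,  0.64611077, -0.67770558]]), 't': array([-0.46901963,  0.32251618,  0.82135695])}
{'time': 0.1, 'joint_positions': array([ 1.14591235e+00,  8.78922131e-02,  1.37204808e+00, -3.61019168e-05,
        1.68362995e+00, -1.03096415e-01]), 'qvel': array([-4.24371720e-05, -5.21883390e-04, -3.65481710e-03, -2.34054483e-04,
        6.29932161e-04,  3.30191364e-04]), 'joint_torque': array([ 2.25839314e-03, -3.41247761e+01, -3.03303766e+01,  7.19900848e-02,
        3.03477456e-02, -8.35756646e-05]), 'tool_pos': array([0.17377224, 0.52135321, 0.22344305]), 'ee_rot': array([ 3.05663777,  1.56881842, -1.9775428 ]), 'wrist_force': array([-0.50864673,  0.07401152,  0.49734455]), 'wrist_torque': array([0.04703178, 0.02219579, 0.00217847]), 'width': 0.09393752787389667}
```

View pics/top0.png

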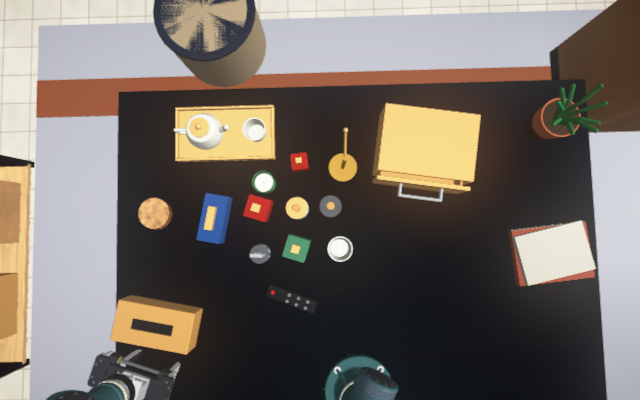

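View pics/side0.png

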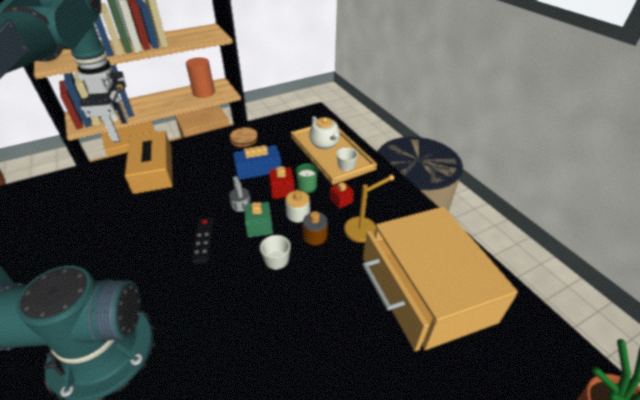

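```bash
cat > h.py <<'E'
import numpy as np, cv2
from bench import robot, snapshot, camera_params
from scipy.spatial.transform import Rotation as Ro
def ray(n,u,v,z):
    p=camera_params(n);R=p['R'];c=-R.T@p['t']
    d=R.T@np.array([(u-p['cx'])/p['fx'],(v-p['cy'])/p['fy'],1.])
    return c+d*(z-c[2])/d[2]
def proj(n,X):
    p=camera_params(n);q=p['R']@np.array(X,float)+p['t'];return np.array([p['fx']*q[0]/q[2]+p['cx'],p['fy']*q[1]/q[2]+p['cy']])
def crop(im,u0,v0,u1,v1,k,name):
    c=cv2.resize(im[v0:v1,u0:u1,::-1],None,fx=k,fy=k,interpolation=cv2.INTER_CUBIC);cv2.imwrite('pics/'+name,c)
def st():
    o=robot.get_obs();R=Ro.from_euler('xyz',o['ee_rot']).as_matrix()
    return o,np.array(o['tool_pos']),R
E
python3 - <<'E'
from h import *
a=cv2.imread('pics/top0.png')[:,:,::-1];b=cv2.imread('pics/side0.png')[:,:,::-1]
crop(a,180,90,380,270,4,'t0c.png');crop(a,320,80,500,215,4,'t0d.png');crop(b,210,110,440,280,3.4,'s0c.png')
print(st()[2])
E
```

```text
[[-7.82506611e-04 -9.48670253e-01  3.16265929e-01]
 [-1.81653618e-03  3.16266852e-01  9.48668529e-01]
 [-9.99998044e-01  1.67830894e-04 -1.97077474e-03]]
```

View pics/t0c.png

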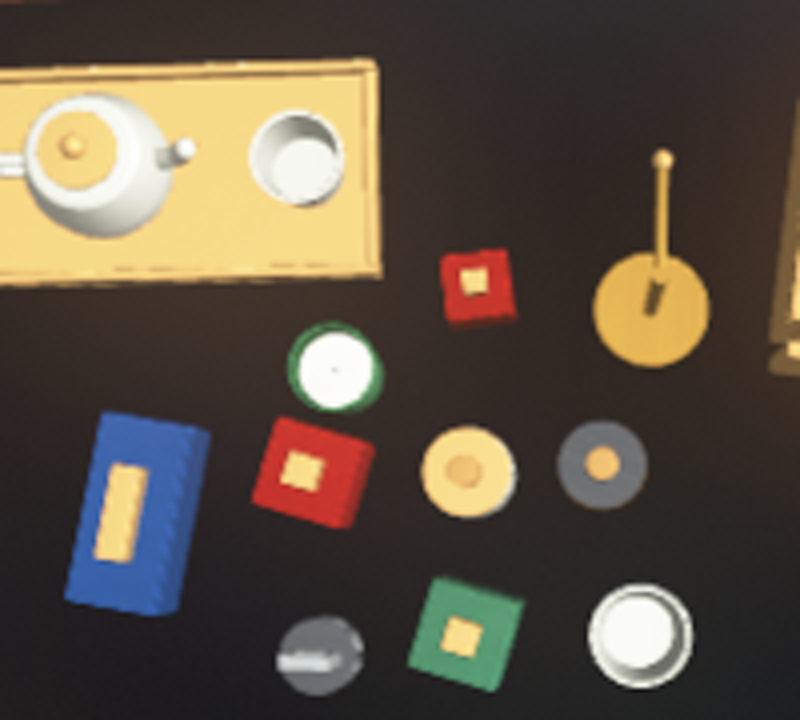

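View pics/t0d.png

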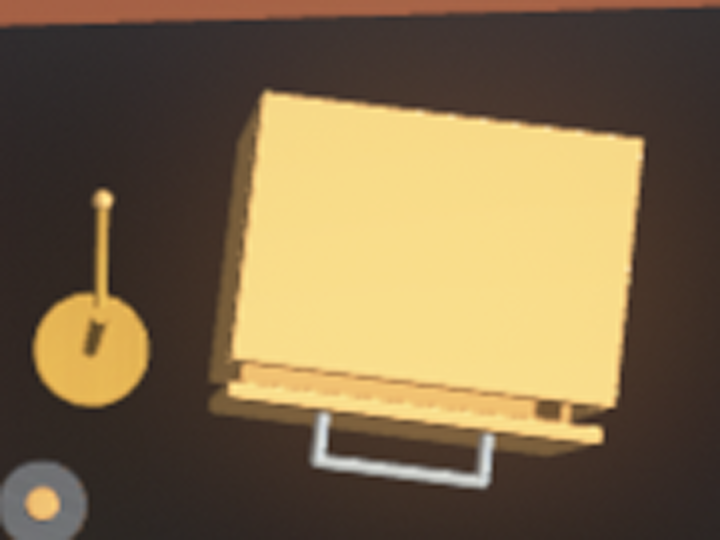

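View pics/s0c.png

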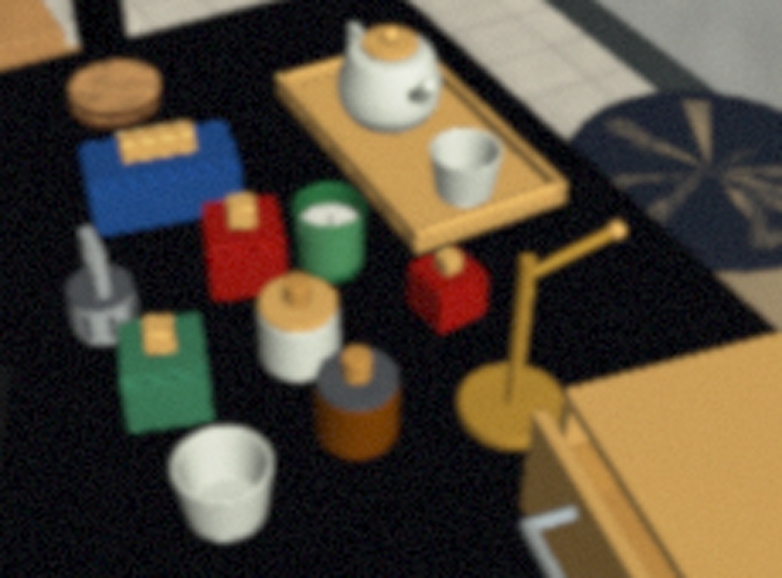

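```bash
cat >> h.py <<'E'
def yaw_of(box):
    return box
def objs(a):
    """knob centres etc. from the top picture"""
    hsv=cv2.cvtColor(np.ascontiguousarray(a),cv2.COLOR_RGB2HSV)
    H,S,V=[hsv[:,:,i].astype(int) for i in range(3)]
    out={}
    def comps(m,z,name,amin,amax,poly=True):
        m=m.astype(np.uint8);n,l,s,c=cv2.connectedComponentsWithStats(m)
        for i in range(1,n):
            if amin<=s[i,4]<=amax:
                cn=cv2.findContours((l==i).astype(np.uint8),cv2.RETR_EXTERNAL,cv2.CHAIN_APPROX_NONE)[0][0]
                P=np.array([ray('top',u,v,z)[:2] for u,v in cn[:,0]]).astype(np.float32)
                r=cv2.minAreaRect(P*1000)
                g=ray('top',*c[i],z)
                print(name,'px',c[i].round(1),'A',s[i,4],'at',g[:2].round(4),'rect',np.round(r[1],0),'ang',round(r[2],1))
    yel=(H>8)&(H<30)&(S>70)&(V>120)
    comps(yel,.086,'knob',15,700)
    comps((H>100)&(H<125)&(S>120)&(V>60),.05,'blue',100,3000)
    comps(((H<6)|(H>173))&(S>150)&(V>90),.05,'red',100,3000)
    comps((H>65)&(H<90)&(S>80)&(V>60),.05,'green',100,3000)
    return H,S,V
E
python3 - <<'E'
from h import *
a=cv2.imread('pics/top0.png')[:,:,::-1]
objs(a)
f=lambda x,y:(320+x/4-.375,80+y/4-.375)
for nm,q,z in [('cabTL',(263,90),.125),('cabTR',(644,140),.125),('cabBR',(613,408),.125),('cabBL',(232,361),.125),('hL',(318,463),.09),('hR',(486,483),.09),('pTip',(102,199),.167),('base',(92,350),.012),('panL',(228,392),.112),('panR',(602,439),.112)]:
    print(nm,ray('top',*f(*q),z).round(4))
E
```

```text
knob px [261.9  49.7] A 22 at [1.0297 0.2658] rect [12. 22.] ang 89.2
knob px [543.3 108.8] A 22 at [ 0.8267 -0.5597] rect [ 7. 31.] ang 64.1
knob px [548.9 128.5] A 63 at [ 0.7675 -0.5724] rect [84. 23.] ang 41.8
knob px [198.8 127. ] A 304 at [0.8002 0.4565] rect [57. 54.] ang 88.5
knob px [298.  159.8] A 45 at [0.6946 0.1643] rect [18. 18.] ang 88.8
knob px [296.  207.4] A 404 at [0.5547 0.173 ] rect [64. 61.] ang 88.6
knob px [255.2 207.4] A 84 at [0.5578 0.2922] rect [28. 25.] ang 70.3
knob px [330.1 205.5] A 58 at [0.5578 0.0735] rect [23. 20.] ang 88.6
knob px [209.6 217.8] A 206 at [0.5305 0.4257] rect [25. 68.] ang 78.2
knob px [294.9 248.8] A 76 at [0.4349 0.1787] rect [25. 25.] ang 70.3
blue px [214.8 218.6] A 1102 at [0.5285 0.4214] rect [ 87. 146.] ang 78.9
red px [299.1 161.3] A 264 at [0.696  0.1639] rect [54. 54.] ang 3.7
red px [258.2 207.9] A 520 at [0.5575 0.2901] rect [79. 71.] ang 71.9
green px [296.2 248. ] A 479 at [0.4347 0.1779] rect [72. 71.] ang 72.1
cabTL [ 0.8469 -0.0909  0.125 ]
cabTR [ 0.8033 -0.359   0.125 ]
cabBR [ 0.6132 -0.3279  0.125 ]
cabBL [ 0.6532 -0.0624  0.125 ]
hL [ 0.5821 -0.1271  0.09  ]
hR [ 0.5646 -0.2477  0.09  ]
pTip [0.7607 0.0283 0.167 ]
base [0.6804 0.0306 0.012 ]
panL [ 0.6329 -0.0607  0.112 ]
panR [ 0.5926 -0.3242  0.112 ]
```

```bash
cat >> h.py <<'E'
CW=np.radians(-8.7); CX=np.array([np.cos(CW),np.sin(CW)]); CY=np.array([-np.sin(CW),np.cos(CW)]); CC=np.array([.7292,-.2101])
def cab(x,y): return CC+x*CX+y*CY
def delta(xy,z,phi_deg):
    """turn about tool x (rad), then shift cm in turned tool axes"""
    o,p,R=st(); ph=np.degrees(np.arctan2(R[1,2],R[0,2])); d=(phi_deg-ph+90)%180-90
    pt=np.radians(ph+d); Z=np.array([np.cos(pt),np.sin(pt)]);Y=np.array([-np.sin(pt),np.cos(pt)])
    e=np.array(xy)-p[:2]
    print('t',round(o['time'],2),'pos',p.round(4),'phi',round(ph,2),'q6',round(o['joint_positions'][5],2),'F',np.round(o['wrist_force'],1),'w',round(o['width'],4))
    tilt=R[:2,0]; print(' turn_x',round(-np.radians(d),4),' shift cm x %.2f y %.2f z %.2f'%((p[2]-z)*100,e@Y*100,e@Z*100),' tilt',tilt.round(4))
E
python3 - <<'E'
from h import *
h=cab(-.1574,-.001);print(h)
delta(h,.225,-8.7)
E
```

```text
[ 0.5734598  -0.18728004]
t 0.1 pos [0.1738 0.5214 0.2234] phi 71.56 q6 -0.1 F [-0.5  0.1  0.5] w 0.0939
 turn_x 1.4008  shift cm x -0.16 y -64.00 z 50.23  tilt [-0.0008 -0.0018]
```

Call:
step_arm:
  motion: "32 0 0 0 0.117 0 0;32 0 0 0 0.117 0 0;32 0 0 0 0.117 0 0;32 0 0 0 0.117 0 0;32 0 0 0 0.117 0 0;32 0 0 0 0.117 0 0;32 0 0 0 0.117 0 0;32 0 0 0 0.117 0 0;32 0 0 0 0.117 0 0;32 0 0 0 0.117 0 0;32 0 0 0 0.117 0 0;32 0 0 0 0.117 0 0;32 0 -2.9 2.28 0 0 0;32 0 -2.9 2.28 0 0 0;32 0 -2.9 2.28 0 0 0;32 0 -2.9 2.28 0 0 0;32 0 -2.9 2.28 0 0 0;32 0 -2.9 2.28 0 0 0;32 0 -2.9 2.28 0 0 0;32 0 -2.9 2.28 0 0 0"

```text
time: 1.77
tool_pos: [0.3185, 0.2627, 0.2241]
ee_rot: [-2.43, 1.57, -2.585]
wrist_force: [1.7, 0.2, -0.1]
width: 0.03
```

Run:
```python
from h import *
delta(cab(-.1574,-.001),.225,-8.7)
```

```text
t 1.77 pos [0.3185 0.2627 0.2241] phi -8.85 q6 0.71 F [ 1.7  0.2 -0.1] w 0.03
 turn_x -0.0026  shift cm x -0.09 y -40.62 z 32.01  tilt [-0.0003 -0.0002]
```

Call:
step_arm:
  motion: "32 0 -2.9 2.28 0 0 0;32 0 -2.9 2.28 0 0 0;32 0 -2.9 2.28 0 0 0;32 0 -2.9 2.28 0 0 0;32 0 -2.9 2.28 0 0 0;32 0 -2.9 2.28 0 0 0;32 0 -2.9 2.28 0 0 0;32 0 -2.9 2.28 0 0 0;32 0 -2.9 2.28 0 0 0;32 0 -2.9 2.28 0 0 0;32 0 -2.9 2.28 0 0 0;32 0 -2.9 2.28 0 0 0;32 0 -2.9 2.28 0 0 0;32 0 -2.9 2.28 0 0 0;32 0 0 0 0 0 0;32 0 0 0 0 0 0"

```text
time: 3.1
tool_pos: [0.5709, -0.1874, 0.2224]
ee_rot: [2.801, 1.567, 2.643]
wrist_force: [0.1, 0.3, 0.6]
width: 0.0302
```

Run:
```python
from h import *
delta(cab(-.1574,-.001),.084,-8.7)
```

```text
t 3.1 pos [ 0.5709 -0.1874  0.2224] phi -9.03 q6 -0.25 F [0.1 0.3 0.6] w 0.0302
 turn_x -0.0057  shift cm x 13.84 y 0.05 z 0.25  tilt [-0.0033  0.0018]
```

Call:
step_arm:
  motion: "32 2.5 0.05 0.25 -0.006 0 0;32 3 0 0 0 0 0;32 3 0 0 0 0 0;32 2 0 0 0 0 0;32 1.5 0 0 0 0 0;32 1 0 0 0 0 0;32 0.8 0 0 0 0 0;32 0 0 0 0 0 0"

```text
time: 3.77
tool_pos: [0.5726, -0.1846, 0.0851]
ee_rot: [2.782, 1.568, 2.634]
wrist_force: [-1.0, -0.2, -0.6]
width: 0.0299
```

Run:
```python
from h import *
delta(cab(-.1574,-.001),.084,-8.7)
a=snapshot('top');b=snapshot('side')
crop(a,340,90,500,240,4,'t1.png');crop(b,320,180,520,350,4,'s1.png')
```

```text
t 3.77 pos [ 0.5726 -0.1846  0.0851] phi -8.48 q6 -0.26 F [-1.  -0.2 -0.6] w 0.0299
 turn_x 0.0038  shift cm x 0.11 y -0.25 z 0.12  tilt [-0.0023  0.0013]
```

View pics/s1.png

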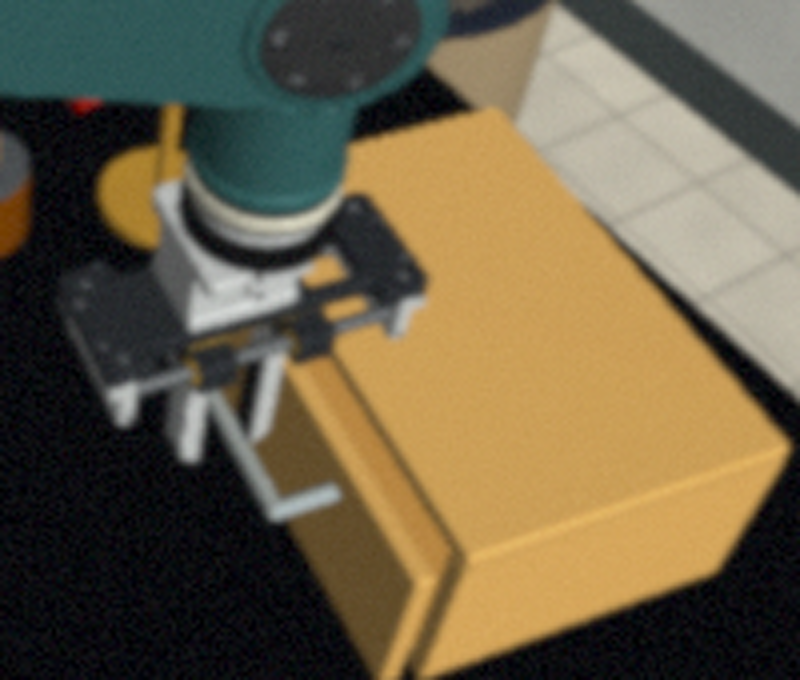

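Call:
step_arm:
  motion: "0 0 0 0 0 0 0;0 0 0 0 0 0 0;0 0 0 0 0 0 0;0 0 0 0 0 0 0;0 0 0 0 0 0 0;0 0 0 -0.5 0 0 0;0 0 0 -1 0 0 0;0 0 0 -1.5 0 0 0;0 0 0 -1.5 0 0 0;0 0 0 -1.5 0 0 0;0 0 0 -1.5 0 0 0;0 0 0 -1.5 0 0 0;0 0 0 -1.5 0 0 0;0 0 0 -1.5 0 0 0;0 0 0 -1.5 0 0 0;0 0 0 -1 0 0 0;0 0 0 -0.7 0 0 0;0 0 0 -0.5 0 0 0;0 0 0 0 0 0 0"

```text
time: 5.45
tool_pos: [0.4182, -0.1621, 0.0876]
ee_rot: [0.762, 1.569, 0.613]
wrist_force: [1.2, 3.6, 6.6]
width: 0.0085
```

Run:
```python
from h import *
delta(cab(-.320,-.001),.084,-8.7)
a=snapshot('top');b=snapshot('side')
crop(a,340,90,500,240,4,'t2.png')
```

```text
t 5.45 pos [ 0.4182 -0.1621  0.0876] phi -8.54 q6 -0.35 F [1.2 3.6 6.6] w 0.0085
 turn_x 0.0027  shift cm x 0.36 y -0.14 z -0.54  tilt [0.0012 0.0009]
```

View pics/t2.png

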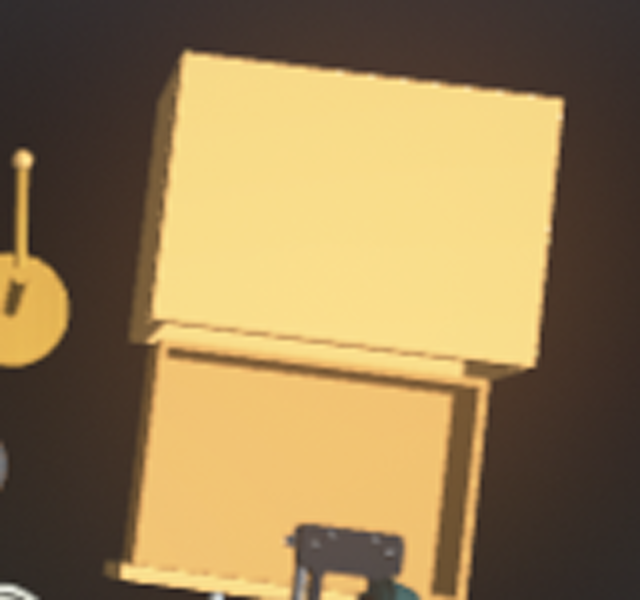

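Call:
step_arm:
  motion: "0 0 0 -0.3 0 0 0;0 0 0 -0.3 0 0 0;0 0 0 0 0 0 0"

```text
time: 5.8
tool_pos: [0.4155, -0.1617, 0.0877]
ee_rot: [0.131, 1.562, -0.018]
wrist_force: [9.3, 2.3, 1.7]
width: 0.0091
```

Run:
```python
from h import *
delta(cab(-.320,-.001),.084,-8.7)
```

```text
t 5.8 pos [ 0.4155 -0.1617  0.0877] phi -8.54 q6 -0.35 F [9.3 2.3 1.7] w 0.0091
 turn_x 0.0029  shift cm x 0.37 y -0.14 z -0.26  tilt [ 0.0084 -0.0001]
```

Call:
step_arm:
  motion: "32 0 0 0 0 0 0;32 0 0 0 0 0 0;40 0 0 0 0 0 0;40 -1.5 0 0 0 0 0;40 -3 0 0 0 0 0;40 -3 0 0 0 0 0;40 -3 0 0 0 0 0;40 -3 0 0 0 0 0;40 0 3.3 1.5 0 0 0;40 0 3.3 1.5 0 0 0;40 0 3.3 1.5 0 0 0;40 0 3.3 1.5 0 0 0;40 0 3.3 1.5 0 0 0;40 0 3.3 1.5 0 0 0;40 0 0 0 0 0 0"

```text
time: 7.05
tool_pos: [0.5317, 0.0251, 0.2193]
ee_rot: [2.812, 1.567, 2.669]
wrist_force: [-0.4, -0.1, 0.1]
width: 0.0376
```

Run:
```python
from h import *
delta((.5578,.0735),.22,-8.7)
a=snapshot('top');cv2.imwrite('pics/t3.png',a[:,:,::-1])
crop(a,340,90,500,240,4,'t3c.png')
```

```text
t 7.05 pos [0.5317 0.0251 0.2193] phi -8.21 q6 0.08 F [-0.4 -0.1  0.1] w 0.0376
 turn_x 0.0085  shift cm x -0.07 y 5.18 z 1.84  tilt [-0.0038  0.0019]
```

View pics/t3.png

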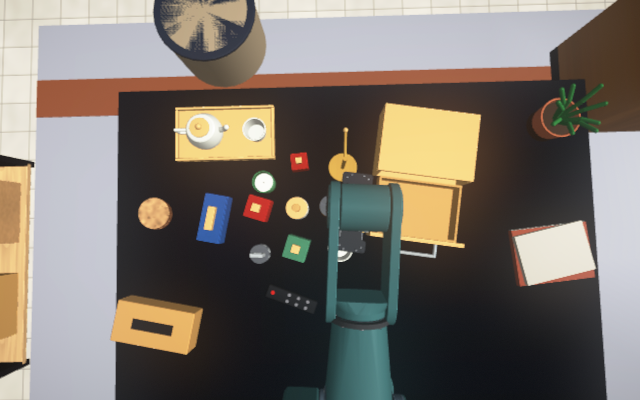

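View pics/t3c.png

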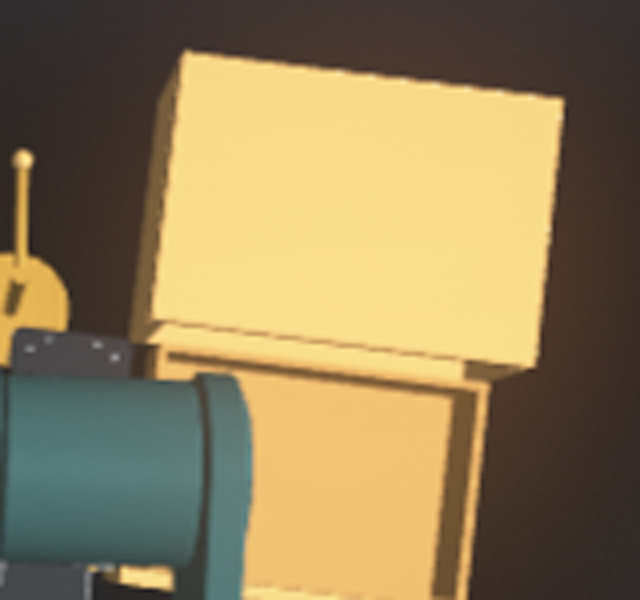

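Run:
```python
from h import *
a=cv2.imread('pics/t3.png')
big=cv2.resize(a[90:250,340:500],None,fx=4,fy=4,interpolation=cv2.INTER_CUBIC)
def dr(x,y,z,col):
    q=(proj('top',[*cab(-.188+x,y),z])-[340,90]+.5)*4-.5
    cv2.circle(big,tuple(int(round(t)) for t in q),3,col,-1)
for x in(-.078,.078):
    for y in(-.115,0,.115): dr(x,y,.078,(255,0,0)); dr(x,y,.018,(0,0,255))
for y in(-.136,0,.136):
    dr(-.096,y,.112,(0,160,0)); dr(-.084,y,.112,(0,160,0))
    dr(.091,y,.125,(255,0,255)); 
cv2.imwrite('pics/t3o.png',big)
```

```text
(no output)
```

View pics/t3o.png

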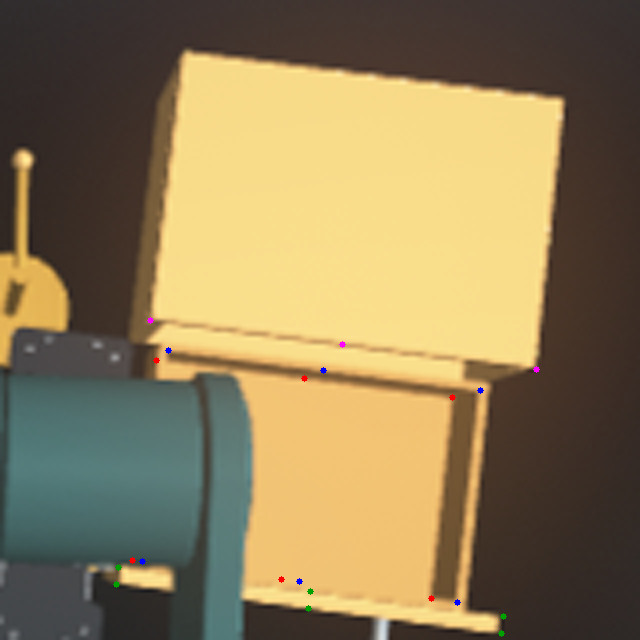

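Call:
step_arm:
  motion: "40 3 2.6 0.9 0.008 0 0;40 3 2.6 0.9 0 0 0;40 3 0 0 0 0 0;40 2.5 0 0 0 0 0;40 0 0 0 0 0 0"

```text
time: 7.52
tool_pos: [0.5515, 0.068, 0.0992]
ee_rot: [-2.859, 1.556, -3.016]
wrist_force: [0.4, 0.3, -0.4]
width: 0.0379
```

Run:
```python
from h import *
delta((.5578,.0735),.0855,-8.7)
b=snapshot('side');crop(b,240,150,440,300,4,'s4.png')
```

```text
t 7.52 pos [0.5515 0.068  0.0992] phi -9.03 q6 0.18 F [ 0.4  0.3 -0.4] w 0.0379
 turn_x -0.0058  shift cm x 1.37 y 0.64 z 0.54  tilt [-0.0144 -0.0018]
```

View pics/s4.png

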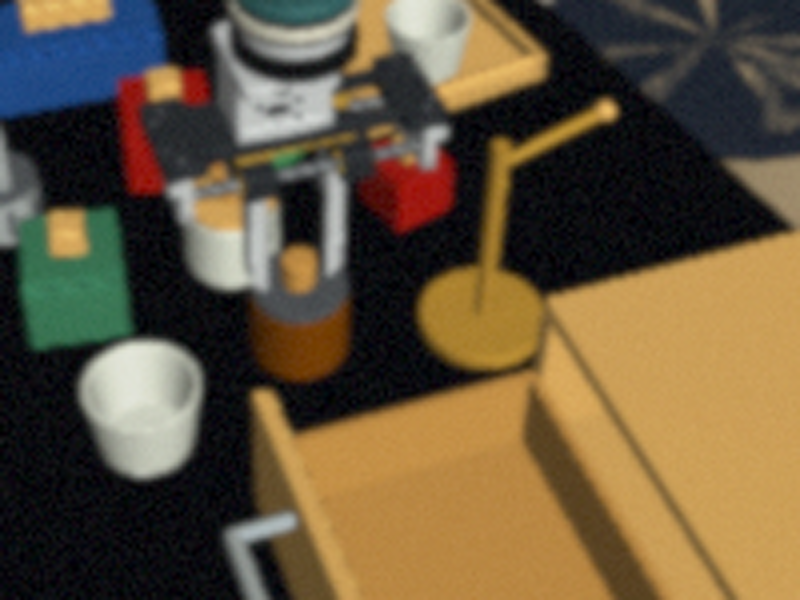

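Call:
step_arm:
  motion: "40 0.7 0.64 0.54 0 0 0;40 0.7 0 0 0 0 0;40 0 0 0 0 0 0;40 0 0 0 0 0 0"

```text
time: 7.9
tool_pos: [0.5633, 0.0746, 0.0934]
ee_rot: [0.07, 1.57, -0.088]
wrist_force: [-0.1, -0.1, -0.9]
width: 0.0376
```

Run:
```python
from h import *
delta((.5578,.0735),.0855,-8.7)
```

```text
t 7.9 pos [0.5633 0.0746 0.0934] phi -9.01 q6 0.19 F [-0.1 -0.1 -0.9] w 0.0376
 turn_x -0.0054  shift cm x 0.79 y -0.19 z -0.52  tilt [ 0.0011 -0.0001]
```

Call:
step_arm:
  motion: "40 0.4 -0.19 -0.5 -0.005 0 0;40 0.4 0 0 0 0 0;40 0 0 0 0 0 0;40 0 0 0 0 0 0;40 0 0 0 0 0 0"

```text
time: 8.32
tool_pos: [0.5576, 0.0738, 0.0846]
ee_rot: [0.442, 1.571, 0.29]
wrist_force: [0.5, -0.1, -0.2]
width: 0.038
```

Run:
```python
from h import *
delta((.5578,.0735),.0855,-8.7)
```

```text
t 8.32 pos [0.5576 0.0738 0.0846] phi -8.71 q6 0.18 F [ 0.5 -0.1 -0.2] w 0.038
 turn_x -0.0001  shift cm x -0.09 y -0.03 z 0.02  tilt [0.0002 0.0001]
```

Call:
step_arm:
  motion: "0 0 0 0 0 0 0;0 0 0 0 0 0 0;0 0 0 0 0 0 0;0 0 0 0 0 0 0;0 -1 0 0 0 0 0;0 -2 0 0 0 0 0;0 -3 0 0 0 0 0;0 -3 0 0 0 0 0;0 -3 0 0 0 0 0;0 -3 0 0 0 0 0;0 0 0 0 0 0 0;0 0 0 0 0 0 0"

```text
time: 9.32
tool_pos: [0.5582, 0.0739, 0.2361]
ee_rot: [0.223, 1.567, 0.071]
wrist_force: [0.6, -0.8, -2.7]
width: 0.023
```

Run:
```python
from h import *
delta(cab(-.227,-.076),.235,-8.7)
```

```text
t 9.32 pos [0.5582 0.0739 0.2361] phi -8.7 q6 0.18 F [ 0.6 -0.8 -2.7] w 0.023
 turn_x -0.0001  shift cm x 0.11 y -33.08 z -1.50  tilt [0.0034 0.0002]
```

Call:
step_arm:
  motion: "0 0 -1.5 -0.15 0 0 0;0 0 -3 -0.15 0 0 0;0 0 -3.3 -0.15 0 0 0;0 0 -3.3 -0.15 0 0 0;0 0 -3.3 -0.15 0 0 0;0 0 -3.3 -0.15 0 0 0;0 0 -3.3 -0.15 0 0 0;0 0 -3.3 -0.15 0 0 0;0 0 -3.3 -0.15 0 0 0;0 0 -3 -0.15 0 0 0;0 0 -2.4 0 0 0 0;0 0 0 0 0 0 0;0 0 0 0 0 0 0;0 0 0 0 0 0 0"

```text
time: 10.48
tool_pos: [0.492, -0.2491, 0.2317]
ee_rot: [2.562, 1.565, 2.41]
wrist_force: [0.3, 0.8, -3.1]
width: 0.0238
```

Run:
```python
from h import *
delta(cab(-.227,-.076),.104,-8.7)
```

```text
t 10.48 pos [ 0.492  -0.2491  0.2317] phi -8.71 q6 -0.42 F [ 0.3  0.8 -3.1] w 0.0238
 turn_x -0.0002  shift cm x 12.77 y -0.15 z 0.16  tilt [-0.004   0.0036]
```

Call:
step_arm:
  motion: "0 2 -0.15 0.16 0 0 0;0 3 0 0 0 0 0;0 3 0 0 0 0 0;0 2.5 0 0 0 0 0;0 1.3 0 0 0 0 0;0 0.6 0 0 0 0 0;0 0 0 0 0 0 0;0 0 0 0 0 0 0;0 0 0 0 0 0 0"

```text
time: 11.23
tool_pos: [0.4952, -0.2519, 0.1121]
ee_rot: [-0.358, 1.568, -0.509]
wrist_force: [-0.1, 0.5, -2.0]
width: 0.0232
```

Run:
```python
from h import *
delta(cab(-.227,-.076),.103,-8.7)
b=snapshot('side');crop(b,300,190,480,370,4,'s5.png')
```

```text
t 11.23 pos [ 0.4952 -0.2519  0.1121] phi -8.66 q6 -0.42 F [-0.1  0.5 -2. ] w 0.0232
 turn_x 0.0006  shift cm x 0.91 y 0.07 z -0.20  tilt [ 0.0026 -0.0014]
```

View pics/s5.png

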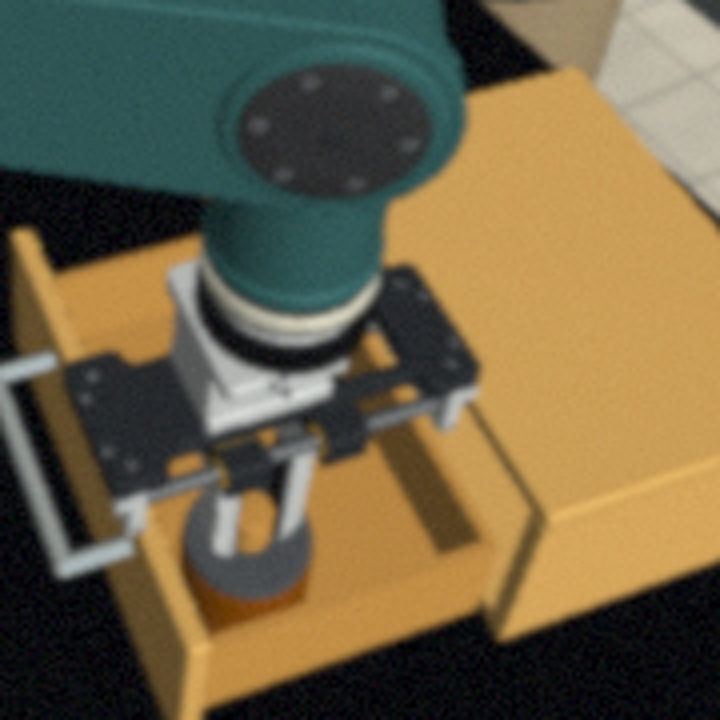

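Call:
step_arm:
  motion: "0 0.4 0.07 -0.1 0 0 0;0 0.4 0 -0.1 0 0 0;0 0.1 0 0 0 0 0;0 0 0 0 0 0 0;0 0 0 0 0 0 0;0 0 0 0 0 0 0"

```text
time: 11.78
tool_pos: [0.4931, -0.2515, 0.1026]
ee_rot: [-0.386, 1.568, -0.538]
wrist_force: [1.0, -0.3, 3.2]
width: 0.0236
```

Run:
```python
from h import *
delta(cab(-.227,-.076),.1025,-8.7)
```

```text
t 11.78 pos [ 0.4931 -0.2515  0.1026] phi -8.72 q6 -0.42 F [ 1.  -0.3  3.2] w 0.0236
 turn_x -0.0004  shift cm x 0.01 y 0.06 z 0.02  tilt [ 0.0023 -0.0014]
```

Call:
step_arm:
  motion: "42 0 0 0 0 0 0;42 0 0 0 0 0 0;42 0 0 0 0 0 0;42 -1.5 0 0 0 0 0;42 -3 0 0 0 0 0;42 -3 0 0 0 0 0;42 -3 0 0 0 0 0;42 -2 0 0 0 0 0;42 0 0 0 0 0 0;42 0 0 0 0 0 0"

```text
time: 12.62
tool_pos: [0.4927, -0.2511, 0.2273]
ee_rot: [-0.349, 1.569, -0.501]
wrist_force: [-0.7, -0.1, -0.3]
width: 0.0395
```

Run:
```python
from h import *
a=snapshot('top');b=snapshot('side')
objs(a)
print(ray('top',296,207.4,.064),ray('top',295.6,207.4,.086))
delta((.5547,.173),.22,-8.7)
cv2.imwrite('pics/t6.png',a[:,:,::-1]);crop(a,180,150,380,280,4,'t6c.png')
```

```text
knob px [252.2  39.9] A 347 at [1.0608 0.2945] rect [ 67. 156.] ang 62.0
knob px [260.5  46. ] A 35 at [1.0413 0.27  ] rect [43. 14.] ang 28.1
knob px [547.7 104.9] A 37 at [ 0.8379 -0.5732] rect [15. 68.] ang 37.8
knob px [549.2 128.3] A 68 at [ 0.7682 -0.5734] rect [91. 27.] ang 47.2
knob px [198.8 126.9] A 302 at [0.8003 0.4564] rect [57. 54.] ang 88.5
knob px [298.  159.8] A 45 at [0.6946 0.1643] rect [18. 18.] ang 88.8
knob px [296.  207.4] A 404 at [0.5547 0.173 ] rect [64. 61.] ang 88.6
knob px [255.2 207.4] A 84 at [0.5578 0.2922] rect [28. 25.] ang 70.3
knob px [209.7 217.9] A 207 at [0.5304 0.4257] rect [26. 68.] ang 78.3
knob px [456.1 225.7] A 55 at [ 0.4903 -0.289 ] rect [ 9. 44.] ang 81.7
knob px [444.8 225.5] A 64 at [ 0.4918 -0.2563] rect [23. 20.] ang 88.6
knob px [294.9 248.8] A 76 at [0.4349 0.1787] rect [25. 25.] ang 70.3
blue px [214.8 218.6] A 1100 at [0.5285 0.4214] rect [ 87. 146.] ang 78.4
red px [299.  161.3] A 265 at [0.6961 0.164 ] rect [54. 54.] ang 3.7
red px [258.2 207.9] A 521 at [0.5575 0.2901] rect [79. 71.] ang 72.0
green px [296.2 248. ] A 479 at [0.4347 0.1779] rect [72. 71.] ang 72.1
[0.5556917 0.1748407 0.064    ] [0.55476899 0.17422604 0.086     ]
t 12.72 pos [ 0.4916 -0.2504  0.2243] phi -8.71 q6 -0.42 F [-0.6  1.  -0. ] w 0.0394
 turn_x -0.0001  shift cm x 0.43 y 42.81 z -0.16  tilt [-0.003   0.0021]
```

View pics/t6c.png

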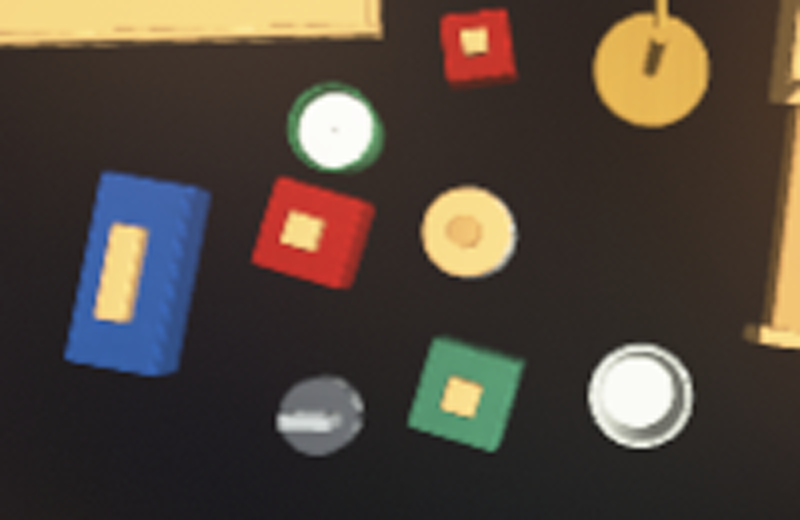

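Call:
step_arm:
  motion: "42 0 2 0 0 0 0;42 0 3.8 0 0 0 0;42 0 3.8 0 0 0 0;42 0 3.8 0 0 0 0;42 0 3.8 0 0 0 0;42 0 3.8 0 0 0 0;42 0 3.8 0 0 0 0;42 0 3.8 0 0 0 0;42 0 3.8 0 0 0 0;42 0 3.8 0 0 0 0;42 0 3.4 0 0 0 0;42 0 2 0 0 0 0;42 0 1.2 -0.1 0 0 0;42 0 0 0 0 0 0;42 0 0 0 0 0 0;42 0 0 0 0 0 0"

```text
time: 14.05
tool_pos: [0.5559, 0.171, 0.2257]
ee_rot: [-2.353, 1.569, -2.506]
wrist_force: [-0.3, 0.6, -0.7]
width: 0.0393
```

Run:
```python
from h import *
delta((.5553,.1745),.085,-8.7)
```

```text
t 14.05 pos [0.5559 0.171  0.2257] phi -8.79 q6 0.35 F [-0.3  0.6 -0.7] w 0.0393
 turn_x -0.0015  shift cm x 14.07 y 0.34 z -0.11  tilt [-0.0013 -0.001 ]
```

Call:
step_arm:
  motion: "42 2 0.34 -0.1 0 0 0;42 2.5 0 0 0 0 0;42 2.5 0 0 0 0 0;42 2.5 0 0 0 0 0;42 2 0 0 0 0 0;42 1.5 0 0 0 0 0;42 0.8 0 0 0 0 0;42 0 0 0 0 0 0;42 0 0 0 0 0 0;42 0 0 0 0 0 0"

```text
time: 14.88
tool_pos: [0.5567, 0.1755, 0.0902]
ee_rot: [0.373, 1.568, 0.22]
wrist_force: [-0.0, 0.8, 0.3]
width: 0.0392
```

Run:
```python
from h import *
delta((.5553,.1745),.085,-8.7)
```

```text
t 14.88 pos [0.5567 0.1755 0.0902] phi -8.76 q6 0.36 F [-0.   0.8  0.3] w 0.0392
 turn_x -0.001  shift cm x 0.52 y -0.12 z -0.12  tilt [0.0028 0.0006]
```

Call:
step_arm:
  motion: "42 0.5 -0.1 -0.1 0 0 0;42 0 0 0 0 0 0;42 0 0 0 0 0 0;0 0 0 0 0 0 0;0 0 0 0 0 0 0;0 0 0 0 0 0 0;0 0 0 0 0 0 0"

```text
time: 15.47
tool_pos: [0.5551, 0.1751, 0.0839]
ee_rot: [0.255, 1.569, 0.103]
wrist_force: [1.7, 0.3, 0.8]
width: 0.0235
```

Run:
```python
from h import *
delta((.5553,.1745),.085,-8.7)
```

```text
t 15.47 pos [0.5551 0.1751 0.0839] phi -8.71 q6 0.36 F [1.7 0.3 0.8] w 0.0235
 turn_x -0.0001  shift cm x -0.11 y -0.05 z 0.03  tilt [0.0015 0.0002]
```

Call:
step_arm:
  motion: "0 -1 0 0 0 0 0;0 -2 0 0 0 0 0;0 -3 0 0 0 0 0;0 -3 0 0 0 0 0;0 -3 0 0 0 0 0;0 -3 0 0 0 0 0;0 0 0 0 0 0 0;0 0 0 0 0 0 0"

```text
time: 16.13
tool_pos: [0.5552, 0.1753, 0.2357]
ee_rot: [0.409, 1.567, 0.257]
wrist_force: [0.3, 0.3, -2.6]
width: 0.0233
```

Run:
```python
from h import *
delta(cab(-.227,0),.235,-8.7)
```

```text
t 16.13 pos [0.5552 0.1753 0.2357] phi -8.7 q6 0.36 F [ 0.3  0.3 -2.6] w 0.0233
 turn_x 0.0  shift cm x 0.07 y -35.46 z 0.33  tilt [0.004  0.0011]
```

Call:
step_arm:
  motion: "0 0 -1.5 0 0 0 0;0 0 -3 0 0 0 0;0 0 -3.5 0 0 0 0;0 0 -3.5 0 0 0 0;0 0 -3.5 0 0 0 0;0 0 -3.5 0 0 0 0;0 0 -3.5 0 0 0 0;0 0 -3.5 0 0 0 0;0 0 -3.5 0 0 0 0;0 0 -3 0.1 0 0 0;0 0 -2 0.1 0 0 0;0 0 -0.9 0.1 0 0 0;0 0 0 0 0 0 0;0 0 0 0 0 0 0;0 0 0 0 0 0 0"

```text
time: 17.38
tool_pos: [0.5043, -0.1691, 0.2325]
ee_rot: [2.491, 1.568, 2.341]
wrist_force: [-0.5, -0.1, -3.0]
width: 0.0231
```

Run:
```python
from h import *
delta(cab(-.227,0),.102,-8.7)
```

```text
t 17.38 pos [ 0.5043 -0.1691  0.2325] phi -8.64 q6 -0.28 F [-0.5 -0.1 -3. ] w 0.0231
 turn_x 0.0011  shift cm x 13.05 y -0.65 z 0.15  tilt [-0.0016  0.0017]
```

Call:
step_arm:
  motion: "0 2 -0.6 0.1 0 0 0;0 2.5 0 0 0 0 0;0 2.5 0 0 0 0 0;0 2.5 0 0 0 0 0;0 1.5 0 0 0 0 0;0 1 0 0 0 0 0;0 0.4 0 0 0 0 0;0 0 0 0 0 0 0;0 0 0 0 0 0 0;0 0 0 0 0 0 0"

```text
time: 18.22
tool_pos: [0.5058, -0.1767, 0.1112]
ee_rot: [-0.232, 1.568, -0.383]
wrist_force: [-0.3, 0.8, -2.5]
width: 0.0234
```

Run:
```python
from h import *
delta(cab(-.227,0),.102,-8.7)
```

```text
t 18.22 pos [ 0.5058 -0.1767  0.1112] phi -8.68 q6 -0.29 F [-0.3  0.8 -2.5] w 0.0234
 turn_x 0.0003  shift cm x 0.92 y 0.07 z -0.11  tilt [ 0.0029 -0.0012]
```

Call:
step_arm:
  motion: "0 0.4 0.07 -0.1 0 0 0;0 0.4 0 0 0 0 0;0 0.1 0 0 0 0 0;0 0 0 0 0 0 0;0 0 0 0 0 0 0;0 0 0 0 0 0 0"

```text
time: 18.72
tool_pos: [0.5048, -0.176, 0.1016]
ee_rot: [-0.16, 1.568, -0.312]
wrist_force: [3.1, 0.2, 3.2]
width: 0.0232
```

Run:
```python
from h import *
delta(cab(-.227,0),.102,-8.7)
```

```text
t 18.72 pos [ 0.5048 -0.176   0.1016] phi -8.71 q6 -0.29 F [3.1 0.2 3.2] w 0.0232
 turn_x -0.0002  shift cm x -0.04 y 0.03 z -0.00  tilt [ 0.0028 -0.0009]
```

Call:
step_arm:
  motion: "42 0 0 0 0 0 0;42 0 0 0 0 0 0;42 0 0 0 0 0 0;42 -1.5 0 0 0 0 0;42 -3 0 0 0 0 0;42 -3 0 0 0 0 0;42 -3 0 0 0 0 0;42 -2 0 0 0 0 0;42 0 0 0 0 0 0;42 0 0 0 0 0 0"

```text
time: 19.55
tool_pos: [0.5036, -0.1757, 0.2256]
ee_rot: [-1.266, 1.571, -1.418]
wrist_force: [0.1, 0.9, -1.2]
width: 0.0395
```

Run:
```python
from h import *
a=snapshot('top')
objs(a)
delta((.5578,.2922),.22,-18)
cv2.imwrite('pics/t7.png',a[:,:,::-1])
```

```text
knob px [548.2 104.5] A 46 at [ 0.839  -0.5745] rect [15. 68.] ang 37.8
knob px [198.8 126.9] A 303 at [0.8003 0.4565] rect [57. 54.] ang 88.5
knob px [549.4 129.6] A 54 at [ 0.7642 -0.5735] rect [72. 17.] ang 47.2
knob px [298.  159.8] A 45 at [0.6946 0.1643] rect [18. 18.] ang 88.8
knob px [445.2 199.7] A 91 at [ 0.5663 -0.2608] rect [32. 23.] ang 88.6
knob px [255.2 207.4] A 84 at [0.5578 0.2922] rect [28. 25.] ang 70.3
knob px [209.7 217.9] A 207 at [0.5304 0.4257] rect [26. 68.] ang 78.3
knob px [294.9 248.8] A 76 at [0.4349 0.1787] rect [25. 25.] ang 70.3
knob px [460.6 245.5] A 31 at [ 0.4331 -0.2992] rect [20.  9.] ang 88.7
blue px [214.9 218.6] A 1106 at [0.5285 0.4213] rect [ 87. 146.] ang 78.4
red px [299.1 161.3] A 264 at [0.696  0.1639] rect [54. 54.] ang 3.7
red px [258.2 207.9] A 520 at [0.5575 0.2901] rect [79. 71.] ang 71.9
green px [501.8 222.4] A 817 at [ 0.4963 -0.4376] rect [115. 110.] ang 68.8
green px [525.2 239.6] A 184 at [ 0.4436 -0.504 ] rect [ 27. 135.] ang 63.9
green px [296.1 247.9] A 490 at [0.4351 0.1782] rect [72. 72.] ang 71.7
green px [444.5 261.3] A 194 at [ 0.3853 -0.2623] rect [ 26. 114.] ang 59.9
t 19.6 pos [ 0.503  -0.1754  0.2239] phi -8.72 q6 -0.29 F [-0.1 -0.  -0.1] w 0.0392
 turn_x 0.162  shift cm x 0.39 y 46.16 z -9.24  tilt [-0.0028  0.0012]
```

View pics/t7.png

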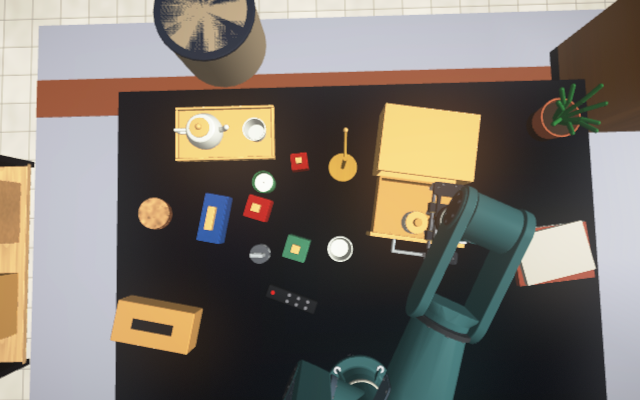

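Run:
```python
from h import *
print(proj('top',(.5048,-.176,.104)),proj('top',(.503,-.1754,.3)),ray('top',416,222,.104))
a=cv2.imread('pics/t7.png')[:,:,::-1];crop(a,360,160,500,270,5,'t7c.png')
b=snapshot('side');crop(b,300,170,480,370,3,'s7.png')
```

```text
[418.28496488 221.64676829] [438.88514466 222.17973697] [ 0.50395316 -0.16947521  0.104     ]
```

View pics/t7c.png

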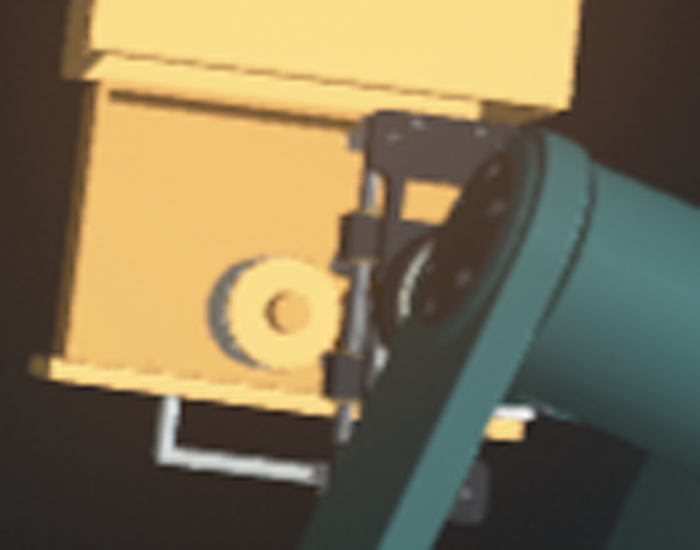

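View pics/s7.png

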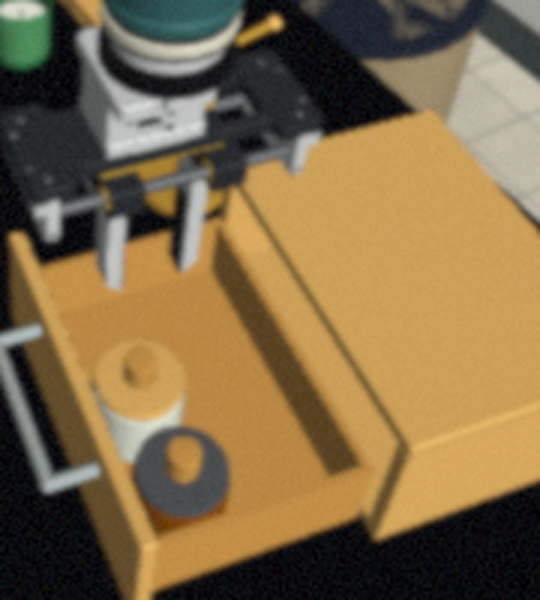

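Call:
step_arm:
  motion: "42 0 0 0 0.081 0 0;42 0 0 0 0.081 0 0;42 0 2 -0.4 0 0 0;42 0 3.7 -0.74 0 0 0;42 0 3.7 -0.74 0 0 0;42 0 3.7 -0.74 0 0 0;42 0 3.7 -0.74 0 0 0;42 0 3.7 -0.74 0 0 0;42 0 3.7 -0.74 0 0 0;42 0 3.7 -0.74 0 0 0;42 0 3.7 -0.74 0 0 0;42 0 3.7 -0.74 0 0 0;42 0 3.7 -0.74 0 0 0;42 0 3.7 -0.74 0 0 0;42 0 2.2 -0.5 0 0 0;42 0 1.2 -0.2 0 0 0;42 0 0 0 0 0 0;42 0 0 0 0 0 0;42 0 0 0 0 0 0"

```text
time: 21.23
tool_pos: [0.5582, 0.2897, 0.2247]
ee_rot: [-2.008, 1.569, -2.323]
wrist_force: [0.6, 0.9, 0.5]
width: 0.0394
```

Run:
```python
from h import *
delta((.5578,.2922),.085,-18)
```

```text
t 21.23 pos [0.5582 0.2897 0.2247] phi -18.08 q6 0.7 F [0.6 0.9 0.5] w 0.0394
 turn_x -0.0014  shift cm x 13.97 y 0.23 z -0.12  tilt [-0.0014 -0.0015]
```

Call:
step_arm:
  motion: "42 2 0.2 -0.1 0 0 0;42 2.5 0 0 0 0 0;42 2.5 0 0 0 0 0;42 2.5 0 0 0 0 0;42 2 0 0 0 0 0;42 1.5 0 0 0 0 0;42 0.8 0 0 0 0 0;42 0 0 0 0 0 0;42 0 0 0 0 0 0;42 0 0 0 0 0 0"

```text
time: 22.07
tool_pos: [0.5591, 0.2933, 0.0894]
ee_rot: [0.696, 1.568, 0.382]
wrist_force: [0.0, -0.5, -0.2]
width: 0.0397
```

Run:
```python
from h import *
delta((.5578,.2922),.085,-18)
```

```text
t 22.07 pos [0.5591 0.2933 0.0894] phi -18.04 q6 0.71 F [ 0.  -0.5 -0.2] w 0.0397
 turn_x -0.0007  shift cm x 0.44 y -0.14 z -0.09  tilt [0.0028 0.0011]
```

Call:
step_arm:
  motion: "42 0.45 -0.1 -0.1 0 0 0;42 0 0 0 0 0 0;42 0 0 0 0 0 0;0 0 0 0 0 0 0;0 0 0 0 0 0 0;0 0 0 0 0 0 0;0 0 0 0 0 0 0"

```text
time: 22.65
tool_pos: [0.5574, 0.293, 0.0835]
ee_rot: [0.451, 1.569, 0.137]
wrist_force: [2.9, 0.0, 0.1]
width: 0.0236
```

Call:
step_arm:
  motion: "0 -1 0 0 0 0 0;0 -2 0 0 0 0 0;0 -3 0 0 0 0 0;0 -3 0 0 0 0 0;0 -3 0 0 0 0 0;0 -3 0 0 0 0 0;0 0 0 0 0 0 0;0 0 0 0 0 0 0"

```text
time: 23.32
tool_pos: [0.5574, 0.2933, 0.2355]
ee_rot: [0.774, 1.566, 0.46]
wrist_force: [-0.0, 0.7, -3.4]
width: 0.0239
```

Run:
```python
from h import *
delta(cab(-.227,.076),.235,-8.7)
```

```text
t 23.32 pos [0.5574 0.2933 0.2355] phi -17.98 q6 0.71 F [-0.   0.7 -3.4] w 0.0239
 turn_x -0.162  shift cm x 0.05 y -39.57 z 1.90  tilt [0.004 0.002]
```

Call:
step_arm:
  motion: "0 0 0 0 -0.081 0 0;0 0 0 0 -0.081 0 0;0 0 -1.5 0.1 0 0 0;0 0 -3.5 0.17 0 0 0;0 0 -3.5 0.17 0 0 0;0 0 -3.5 0.17 0 0 0;0 0 -3.5 0.17 0 0 0;0 0 -3.5 0.17 0 0 0;0 0 -3.5 0.17 0 0 0;0 0 -3.5 0.17 0 0 0;0 0 -3.5 0.17 0 0 0;0 0 -3.5 0.17 0 0 0;0 0 -3 0.15 0 0 0;0 0 -2 0.1 0 0 0;0 0 -1.2 0 0 0 0;0 0 0 0 0 0 0;0 0 0 0 0 0 0;0 0 0 0 0 0 0"

```text
time: 24.82
tool_pos: [0.5157, -0.0963, 0.2323]
ee_rot: [2.412, 1.569, 2.26]
wrist_force: [-0.5, -0.3, -1.8]
width: 0.0239
```

Run:
```python
from h import *
delta(cab(-.227,.076),.1015,-8.7)
```

```text
t 24.82 pos [ 0.5157 -0.0963  0.2323] phi -8.68 q6 -0.14 F [-0.5 -0.3 -1.8] w 0.0239
 turn_x 0.0004  shift cm x 13.08 y -0.42 z 0.13  tilt [-0.0011  0.0013]
```

Call:
step_arm:
  motion: "0 2 -0.45 0.1 0 0 0;0 2.5 0 0 0 0 0;0 2.5 0 0 0 0 0;0 2.5 0 0 0 0 0;0 1.5 0 0 0 0 0;0 1 0 0 0 0 0;0 0.4 0 0 0 0 0;0 0 0 0 0 0 0;0 0 0 0 0 0 0;0 0 0 0 0 0 0"

```text
time: 25.65
tool_pos: [0.5174, -0.102, 0.1106]
ee_rot: [-0.106, 1.568, -0.257]
wrist_force: [0.3, -0.2, -0.3]
width: 0.0237
```

Run:
```python
from h import *
delta(cab(-.227,.076),.1015,-8.7)
```

```text
t 25.65 pos [ 0.5174 -0.102   0.1106] phi -8.68 q6 -0.15 F [ 0.3 -0.2 -0.3] w 0.0237
 turn_x 0.0003  shift cm x 0.91 y 0.12 z -0.13  tilt [ 0.0029 -0.0008]
```

Run:
```python
from h import *
b=snapshot('side');crop(b,300,170,480,370,4,'s8.png')
print(robot.get_obs()['wrist_force'])
```

```text
[ 0.54929131  0.76774569 -2.17375901]
```

View pics/s8.png

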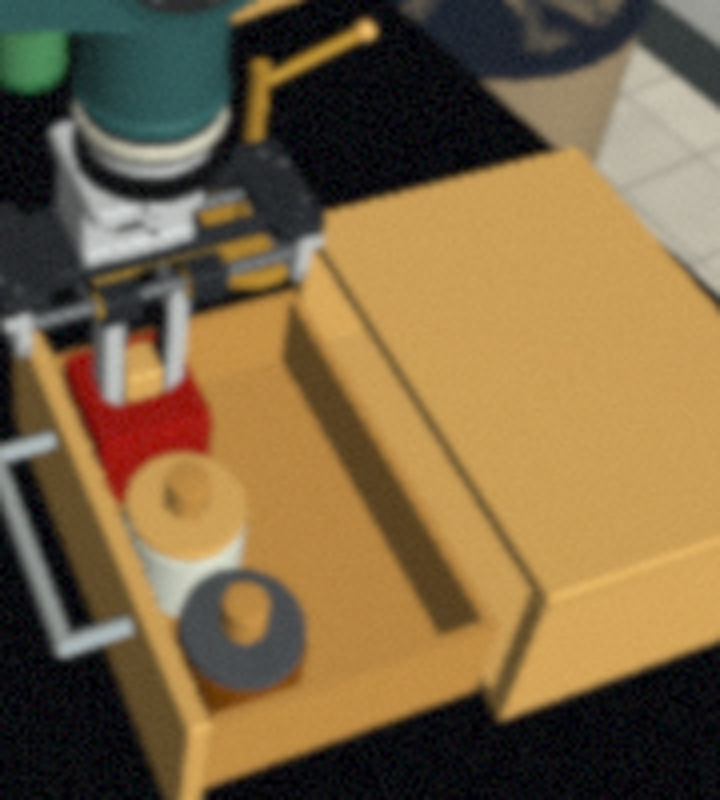

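Fine: the red tin is upright and clear of the white jar.

Call:
step_arm:
  motion: "0 0.4 0.1 -0.1 0 0 0;0 0.4 0 0 0 0 0;0 0.1 0 0 0 0 0;0 0 0 0 0 0 0;0 0 0 0 0 0 0;0 0 0 0 0 0 0"

```text
time: 26.2
tool_pos: [0.5163, -0.1011, 0.1013]
ee_rot: [-0.057, 1.568, -0.209]
wrist_force: [0.8, 0.8, 5.0]
width: 0.0236
```

Call:
step_arm:
  motion: "42 0 0 0 0 0 0;42 0 0 0 0 0 0;42 0 0 0 0 0 0;42 -1.5 0 0 0 0 0;42 -3 0 0 0 0 0;42 -3 0 0 0 0 0;42 -3 0 0 0 0 0;42 -2 0 0 0 0 0;42 0 0 0 0 0 0;42 0 0 0 0 0 0"

```text
time: 27.03
tool_pos: [0.5154, -0.101, 0.225]
ee_rot: [-0.437, 1.57, -0.589]
wrist_force: [0.1, 0.6, -0.3]
width: 0.0398
```

Run:
```python
from h import *
a=snapshot('top')
objs(a)
delta((.4349,.1787),.22,-18)
cv2.imwrite('pics/t9.png',a[:,:,::-1]);crop(a,360,160,500,270,5,'t9c.png')
```

```text
knob px [548.1 104.6] A 44 at [ 0.8389 -0.5743] rect [14. 68.] ang 37.8
knob px [548.2 127.8] A 65 at [ 0.7697 -0.5703] rect [84. 23.] ang 41.8
knob px [198.8 127. ] A 304 at [0.8002 0.4565] rect [57. 54.] ang 88.5
knob px [298.  159.8] A 45 at [0.6946 0.1643] rect [18. 18.] ang 88.8
knob px [209.6 217.8] A 206 at [0.5305 0.4257] rect [25. 68.] ang 78.2
knob px [391.1 218.6] A 83 at [ 0.5155 -0.1022] rect [27. 25.] ang 78.5
knob px [433.4 241.7] A 138 at [ 0.4459 -0.2216] rect [87. 16.] ang 80.5
knob px [294.9 248.8] A 76 at [0.4349 0.1787] rect [25. 25.] ang 70.3
blue px [214.9 218.7] A 1115 at [0.5283 0.4212] rect [ 87. 147.] ang 78.4
red px [299.1 161.3] A 264 at [0.696  0.1639] rect [54. 54.] ang 3.7
red px [385.  217.9] A 304 at [ 0.5183 -0.0903] rect [53. 68.] ang 80.4
green px [480.  221.4] A 135 at [ 0.5009 -0.3729] rect [25. 71.] ang 74.1
green px [464.8 227.7] A 116 at [ 0.4833 -0.3268] rect [39. 62.] ang 43.1
green px [296.1 247.8] A 502 at [0.4355 0.1781] rect [73. 73.] ang 72.1
green px [405.9 246.6] A 139 at [ 0.4314 -0.1494] rect [24. 83.] ang 68.5
t 27.08 pos [ 0.5147 -0.1007  0.2233] phi -8.71 q6 -0.15 F [-0.2  0.1 -0.3] w 0.0395
 turn_x 0.1621  shift cm x 0.33 y 24.11 z -16.22  tilt [-0.0027  0.0007]
```

View pics/t9.png

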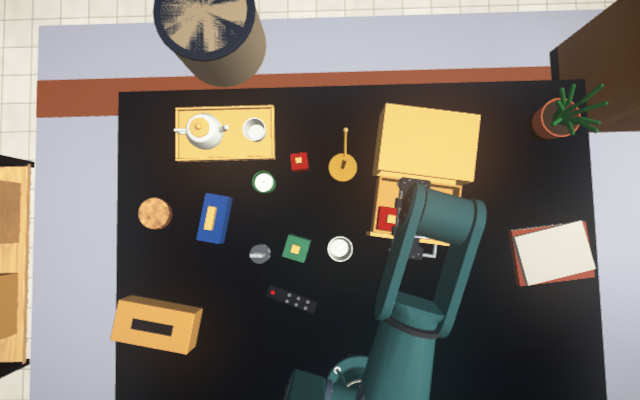

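Call:
step_arm:
  motion: "42 0 0 0 -0.1167 0 0;42 0 0 0 -0.1167 0 0;42 0 0 0 -0.1167 0 0;42 0 0 0 -0.1167 0 0;42 0 0 0 -0.1167 0 0;42 0 0 0 -0.1167 0 0;42 0 0 0 -0.1167 0 0;42 0 0 0 -0.1167 0 0;42 0 0 0 -0.1167 0 0;42 0 0 0 -0.1167 0 0;42 0 0 0 -0.1167 0 0;42 0 0 0 -0.1167 0 0;42 0 0 0 -0.1167 0 0;42 0 0 0 0 0 0;42 0 0 0 0 0 0"

```text
time: 28.33
tool_pos: [0.5144, -0.1006, 0.2224]
ee_rot: [1.467, 1.566, 2.829]
wrist_force: [-0.5, 0.3, -0.5]
width: 0.0393
```

Run:
```python
from h import *
delta((.5305,.4250),.22,78.2)
```

```text
t 28.33 pos [ 0.5144 -0.1006  0.2224] phi 78.04 q6 -1.66 F [-0.5  0.3 -0.5] w 0.0393
 turn_x -0.0027  shift cm x 0.24 y 9.17 z 51.78  tilt [-0.0045  0.0015]
```

Call:
step_arm:
  motion: "42 0 0.3 2 0 0 0;42 0 0.65 3.7 0 0 0;42 0 0.65 3.7 0 0 0;42 0 0.65 3.7 0 0 0;42 0 0.65 3.7 0 0 0;42 0 0.65 3.7 0 0 0;42 0 0.65 3.7 0 0 0;42 0 0.65 3.7 0 0 0;42 0 0.65 3.7 0 0 0;42 0 0.65 3.7 0 0 0;42 0 0.65 3.7 0 0 0;42 0 0.65 3.7 0 0 0;42 0 0.65 3.7 0 0 0;42 0 0.65 3.1 0 0 0;42 0 0.4 1.7 0 0 0;42 0 0 1 0 0 0;42 0 0 0 0 0 0;42 0 0 0 0 0 0;42 0 0 0 0 0 0"

```text
time: 29.92
tool_pos: [0.5328, 0.4274, 0.2248]
ee_rot: [2.965, 1.57, -1.955]
wrist_force: [-0.2, 0.2, -0.4]
width: 0.0396
```

Run:
```python
from h import *
delta((.5305,.4250),.085,78.2)
```

```text
t 29.92 pos [0.5328 0.4274 0.2248] phi 78.09 q6 -0.77 F [-0.2  0.2 -0.4] w 0.0396
 turn_x -0.0019  shift cm x 13.98 y 0.18 z -0.28  tilt [-0.0004 -0.0009]
```

Call:
step_arm:
  motion: "42 2 0.2 -0.28 0 0 0;42 2.5 0 0 0 0 0;42 2.5 0 0 0 0 0;42 2.5 0 0 0 0 0;42 2 0 0 0 0 0;42 1.5 0 0 0 0 0;42 0.8 0 0 0 0 0;42 0 0 0 0 0 0;42 0 0 0 0 0 0;42 0 0 0 0 0 0"

```text
time: 30.75
tool_pos: [0.5309, 0.4265, 0.089]
ee_rot: [-0.764, 1.568, 0.601]
wrist_force: [-0.5, 0.9, 0.8]
width: 0.0395
```

Run:
```python
from h import *
delta((.5305,.4250),.085,78.2)
b=snapshot('side');crop(b,190,100,310,220,5,'s10.png')
```

```text
t 30.75 pos [0.5309 0.4265 0.089 ] phi 78.16 q6 -0.77 F [-0.5  0.9  0.8] w 0.0395
 turn_x -0.0006  shift cm x 0.40 y 0.01 z -0.15  tilt [0.0025 0.0017]
```

View pics/s10.png

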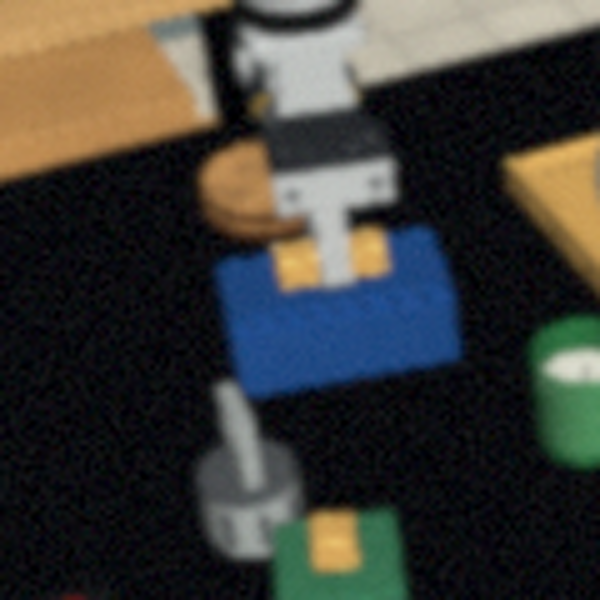

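Call:
step_arm:
  motion: "42 0.4 0 -0.15 0 0 0;42 0 0 0 0 0 0;42 0 0 0 0 0 0;0 0 0 0 0 0 0;0 0 0 0 0 0 0;0 0 0 0 0 0 0;0 0 0 0 0 0 0;0 0 0 0 0 0 0"

```text
time: 31.47
tool_pos: [0.53, 0.4262, 0.0839]
ee_rot: [-0.361, 1.568, 1.005]
wrist_force: [0.5, 3.3, 1.5]
width: 0.0219
```

Call:
step_arm:
  motion: "0 -1 0 0 0 0 0;0 -2 0 0 0 0 0;0 -3 0 0 0 0 0;0 -3 0 0 0 0 0;0 -3 0 0 0 0 0;0 -3 0 0 0 0 0;0 -1 0 0 0 0 0;0 0 0 0 0 0 0;0 0 0 0 0 0 0"

```text
time: 32.22
tool_pos: [0.5294, 0.4244, 0.2414]
ee_rot: [2.554, 1.568, -2.364]
wrist_force: [-0.3, 0.8, -4.0]
width: 0.0218
```

Run:
```python
from h import *
delta(cab(-.149,-.039),.245,-8.7)
```

```text
t 32.22 pos [0.5294 0.4244 0.2414] phi 78.2 q6 -0.77 F [-0.3  0.8 -4. ] w 0.0218
 turn_x 1.5166  shift cm x -0.36 y -63.60 z 14.45  tilt [-0.0019 -0.0019]
```

Call:
step_arm:
  motion: "0 0 0 0 0.0833 0 0;0 0 0 0 0.1167 0 0;0 0 0 0 0.1167 0 0;0 0 0 0 0.1167 0 0;0 0 0 0 0.1167 0 0;0 0 0 0 0.1167 0 0;0 0 0 0 0.1167 0 0;0 0 0 0 0.1167 0 0;0 0 0 0 0.1167 0 0;0 0 0 0 0.1167 0 0;0 0 0 0 0.1167 0 0;0 0 0 0 0.1167 0 0;0 0 0 0 0.1 0 0;0 0 0 0 0.05 0 0;0 0 0 0 0 0 0;0 0 0 0 0 0 0"

```text
time: 33.55
tool_pos: [0.5287, 0.4243, 0.2392]
ee_rot: [-2.373, 1.564, -2.524]
wrist_force: [-0.0, -0.2, -4.6]
width: 0.0218
```

Run:
```python
from h import *
delta(cab(-.149,-.039),.245,-8.7)
a=snapshot('top');crop(a,170,140,370,280,4,'t11.png')
```

```text
t 33.55 pos [0.5287 0.4243 0.2392] phi -8.63 q6 0.74 F [-0.  -0.2 -4.6] w 0.0218
 turn_x 0.0013  shift cm x -0.58 y -63.57 z 14.51  tilt [-0.0052 -0.0037]
```

View pics/t11.png

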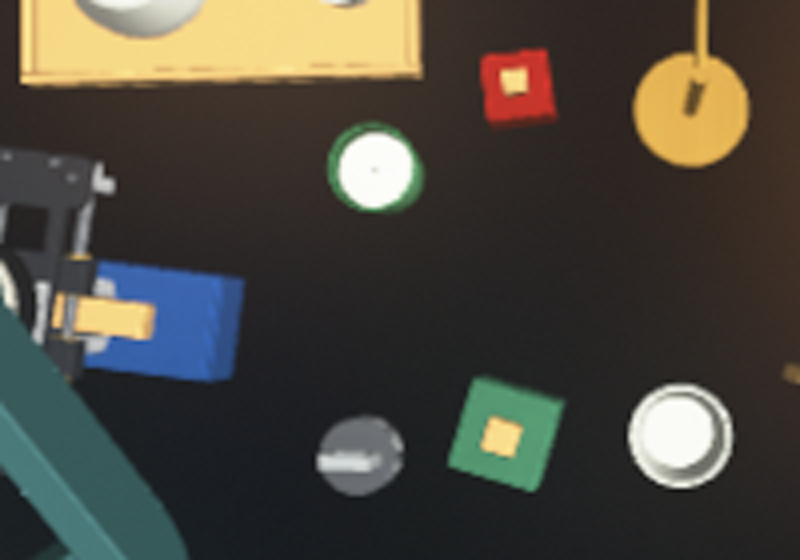

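Run:
```python
from h import *
print(ray('top',208.2,219.4,.241), cab(-.149,-.039))
```

```text
[0.52344545 0.3805945  0.241     ] [ 0.57601524 -0.2261134 ]
```

Call:
step_arm:
  motion: "0 0 -1.5 0.3 0 0 0;0 0 -3 0.7 0 0 0;0 0 -3.5 0.8 0 0 0;0 0 -3.5 0.8 0 0 0;0 0 -3.5 0.8 0 0 0;0 0 -3.5 0.8 0 0 0;0 0 -3.5 0.8 0 0 0;0 0 -3.5 0.8 0 0 0;0 0 -3.5 0.8 0 0 0;0 0 -3.5 0.8 0 0 0;0 0 -3.5 0.8 0 0 0;0 0 -3.5 0.8 0 0 0;0 0 -3.5 0.8 0 0 0;0 0 -3.5 0.8 0 0 0;0 0 -3.5 0.8 0 0 0;0 0 -3.5 0.8 0 0 0;0 0 -3.5 0.8 0 0 0;0 0 -3.5 0.8 0 0 0;0 0 0 0 0 0 0;0 0 0 0 0 0 0"

```text
time: 35.27
tool_pos: [0.5738, -0.1958, 0.2414]
ee_rot: [2.795, 1.568, 2.64]
wrist_force: [-0.6, 1.9, -3.4]
width: 0.022
```

Run:
```python
from h import *
delta(cab(-.149,-.039),.245,-8.7)
```

```text
t 35.27 pos [ 0.5738 -0.1958  0.2414] phi -8.86 q6 -0.27 F [-0.6  1.9 -3.4] w 0.022
 turn_x -0.0029  shift cm x -0.36 y -2.96 z 0.68  tilt [-0.0024  0.0013]
```

Call:
step_arm:
  motion: "0 0 -1.5 0.3 -0.003 0 0;0 0 -1.2 0.3 0 0 0;0 0 -0.3 0 0 0 0;0 0 0 0 0 0 0;0 0 0 0 0 0 0;0 0 0 0 0 0 0"

```text
time: 35.77
tool_pos: [0.576, -0.2235, 0.243]
ee_rot: [1.69, 1.57, 1.542]
wrist_force: [0.1, 0.3, -4.4]
width: 0.0218
```

Run:
```python
from h import *
delta(cab(-.149,-.039),.102,-8.7)
a=snapshot('top');crop(a,360,90,500,250,5,'t12.png')
b=snapshot('side');crop(b,300,130,480,370,3.3,'s12.png')
```

```text
t 35.77 pos [ 0.576  -0.2235  0.243 ] phi -8.47 q6 -0.31 F [ 0.1  0.3 -4.4] w 0.0218
 turn_x 0.0041  shift cm x 14.10 y -0.26 z 0.04  tilt [0.     0.0007]
```

View pics/t12.png

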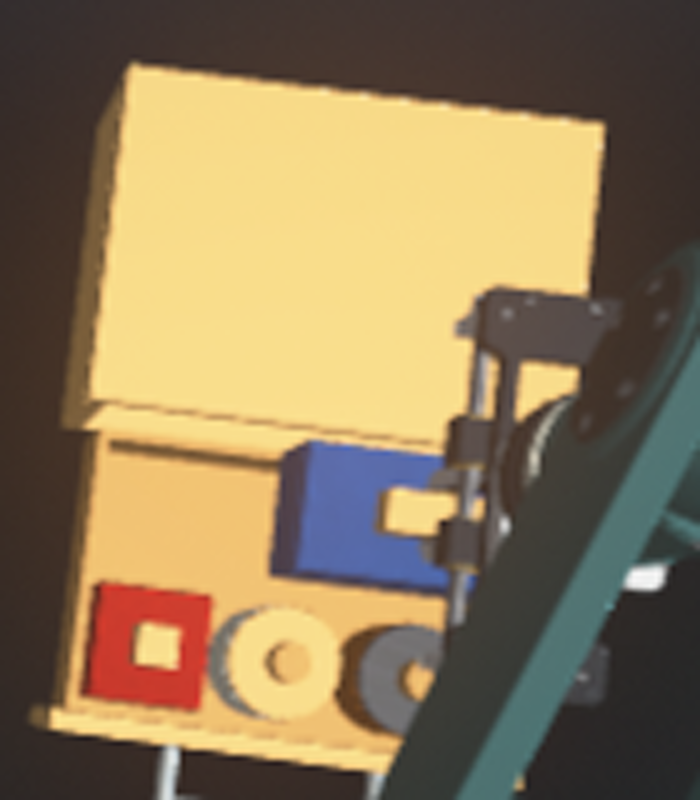

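View pics/s12.png

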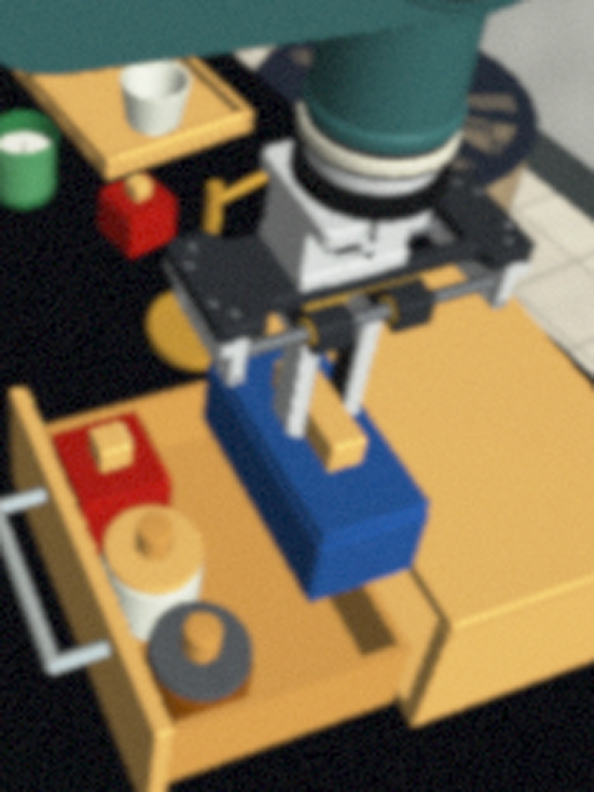

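Run:
```python
from h import *
for u,v,z in [(423.2,178.2,.223),(419.6,205.0,.223)]+[(360+x/5-.4,90+y/5-.4,.082) for x,y in((110,585),(213,597),(87,695),(198,710))]:
    d=ray('top',u,v,z)[:2]-CC; print('drawer',round((d@CX+.188)*1000,1),round(d@CY*1000,1))
for u,v in((288,660),(158,646)):
    d=ray('top',360+u/5-.4,90+v/5-.4,.104)[:2]-CC; print('knob',round((d@CX+.188)*1000,1),round(d@CY*1000,1))
```

```text
drawer 68.3 28.7
drawer -0.7 30.2
drawer -8.3 105.1
drawer -7.6 44.9
drawer -73.5 110.8
drawer -73.9 46.0
knob -39.2 2.8
knob -40.7 77.0
```

Run:
```python
from h import *
f=lambda x,y:(300+(x+.5)/3.3-.5,130+(y+.5)/3.3-.5)
for q,z in(((315,598),.159),((413,572),.159),((318,548),.223),((428,503),.223),((205,402),.223),((163,735),.112),((10,388),.112),((388,455),.243+.002),((362,440),.245)):
    d=ray('side',*f(*q),z)[:2]-CC; print(q,'drawer',round((d@CX+.188)*1000,1),round(d@CY*1000,1))
```

```text
(315, 598) drawer 11.6 -111.0
(413, 572) drawer 73.0 -114.9
(318, 548) drawer 0.4 -116.5
(428, 503) drawer 70.5 -111.2
(205, 402) drawer -14.7 -6.0
(163, 735) drawer -89.8 -136.1
(10, 388) drawer -92.9 132.4
(388, 455) drawer 54.3 -88.9
(362, 440) drawer 46.1 -75.2
```

Call:
step_arm:
  motion: "0 1.5 0.25 0 0.003 0 0;0 2.5 0 0 0 0 0;0 2 0 0 0 0 0;0 0.8 0 0 0 0 0;0 0 0 0 0 0 0;0 0 0 0 0 0 0;0 0 0 0 0 0 0"

```text
time: 36.45
tool_pos: [0.5772, -0.2223, 0.1769]
ee_rot: [-0.278, 1.568, -0.43]
wrist_force: [-0.0, 0.0, -4.4]
width: 0.0217
```

Run:
```python
from h import *
delta(cab(-.149,-.034),.102,-8.7)
b=snapshot('side');crop(b,300,190,480,370,4.4,'s13.png')
a=snapshot('top');crop(a,360,90,500,250,5,'t13.png')
```

```text
t 36.45 pos [ 0.5772 -0.2223  0.1769] phi -8.69 q6 -0.31 F [-0.   0.  -4.4] w 0.0217
 turn_x 0.0001  shift cm x 7.49 y 0.10 z -0.06  tilt [ 0.003  -0.0014]
```

View pics/s13.png

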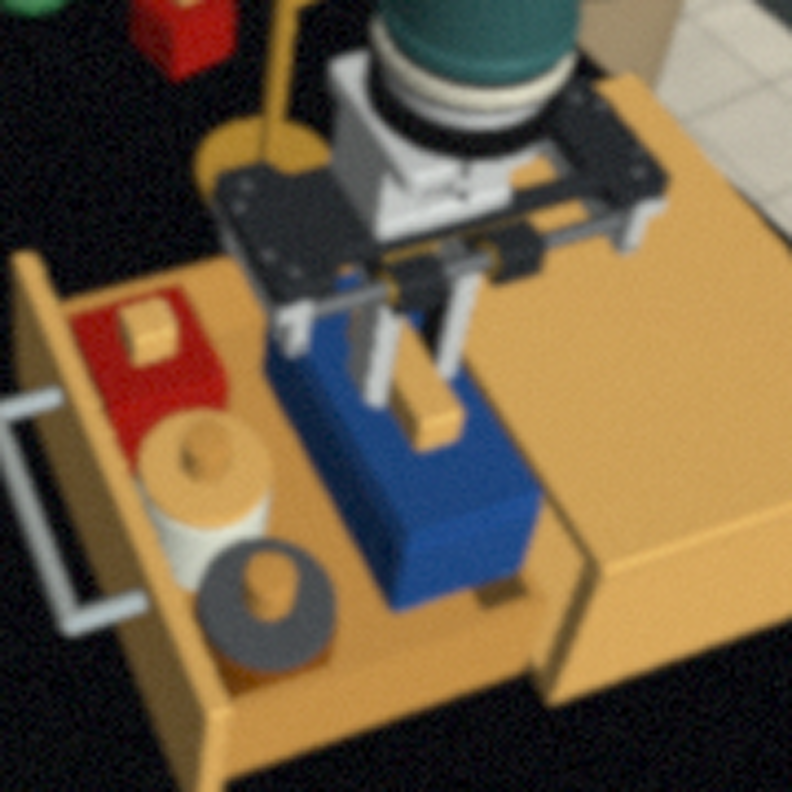

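View pics/t13.png

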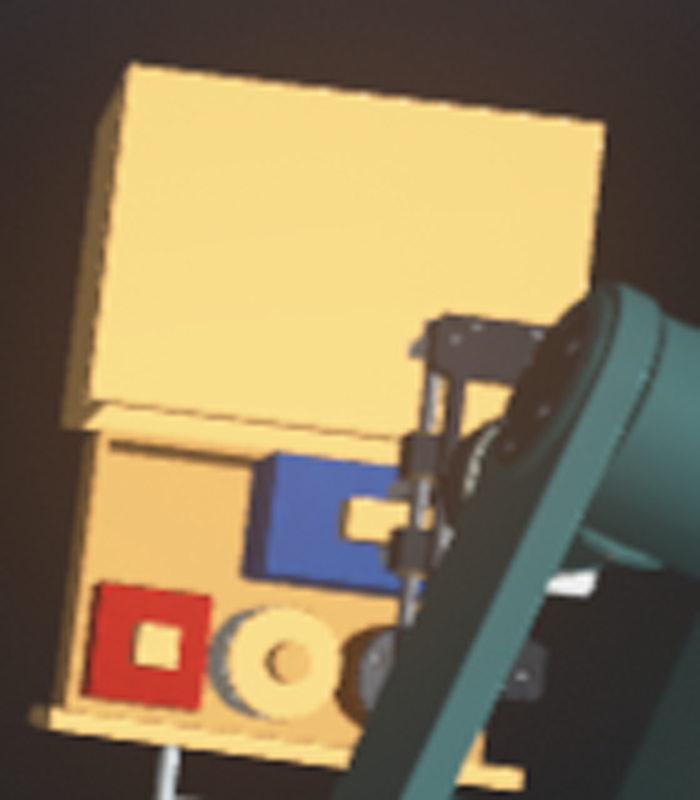

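Run:
```python
from h import *
f=lambda x,y:(300+(x+.5)/4.4-.5,190+(y+.5)/4.4-.5)
for q,z in(((398,607),.093),((522,570),.093),((402,550),.157),((540,495),.157)):
    d=ray('side',*f(*q),z)[:2]-CC; print(q,'drawer',round((d@CX+.188)*1000,1),round(d@CY*1000,1))
for u,v in((275,452),(262,581)):
    d=ray('top',360+u/5-.4,90+v/5-.4,.157)[:2]-CC; print('top',round((d@CX+.188)*1000,1),round(d@CY*1000,1))
```

```text
(398, 607) drawer 11.9 -108.6
(522, 570) drawer 74.6 -111.3
(402, 550) drawer 1.4 -114.4
(540, 495) drawer 70.6 -110.7
top 70.5 35.3
top -0.3 34.3
```

Call:
step_arm:
  motion: "0 1.5 0.05 0 0 0 0;0 2 0 0 0 0 0;0 1.5 0 0 0 0 0;0 1 0 0 0 0 0;0 0.5 0 0 0 0 0;0 0 0 0 0 0 0;0 0 0 0 0 0 0;0 0 0 0 0 0 0"

```text
time: 37.22
tool_pos: [0.5773, -0.2219, 0.1116]
ee_rot: [-0.265, 1.568, -0.417]
wrist_force: [-0.3, -0.9, -4.4]
width: 0.0216
```

Run:
```python
from h import *
delta(cab(-.149,-.034),.102,-8.7)
```

```text
t 37.22 pos [ 0.5773 -0.2219  0.1116] phi -8.7 q6 -0.31 F [-0.3 -0.9 -4.4] w 0.0216
 turn_x -0.0001  shift cm x 0.96 y 0.07 z -0.06  tilt [ 0.0027 -0.0012]
```

Call:
step_arm:
  motion: "0 0.4 0 -0.05 0 0 0;0 0.4 0 0 0 0 0;0 0.15 0 0 0 0 0;0 0 0 0 0 0 0;0 0 0 0 0 0 0;0 0 0 0 0 0 0"

```text
time: 37.72
tool_pos: [0.5765, -0.2223, 0.1017]
ee_rot: [-0.612, 1.568, -0.764]
wrist_force: [-0.6, -3.2, 1.2]
width: 0.0218
```

Call:
step_arm:
  motion: "42 0 0 0 0 0 0;42 0 0 0 0 0 0;42 0 0 0 0 0 0;42 -1.5 0 0 0 0 0;42 -3 0 0 0 0 0;42 -3 0 0 0 0 0;42 -3 0 0 0 0 0;42 -2 0 0 0 0 0;42 0 0 0 0 0 0;42 0 0 0 0 0 0"

```text
time: 38.55
tool_pos: [0.5762, -0.2212, 0.2262]
ee_rot: [-0.085, 1.569, -0.237]
wrist_force: [0.3, 0.7, -0.7]
width: 0.0393
```

Run:
```python
from h import *
a=snapshot('top')
objs(a)
delta((.4349,.1787),.22,-18)
crop(a,360,90,500,250,5,'t14.png');crop(a,200,150,360,280,4,'t14b.png')
```

```text
knob px [555.4  99.2] A 15 at [ 0.8543 -0.5967] rect [ 5. 22.] ang 14.6
knob px [543.2 109. ] A 21 at [ 0.8262 -0.5593] rect [ 7. 28.] ang 64.1
knob px [548.9 128.6] A 56 at [ 0.7672 -0.5722] rect [80. 19.] ang 44.9
knob px [198.8 126.9] A 303 at [0.8003 0.4565] rect [57. 54.] ang 88.5
knob px [298.  159.8] A 45 at [0.6946 0.1643] rect [18. 18.] ang 88.8
knob px [454.2 166.5] A 21 at [ 0.6627 -0.2914] rect [ 9. 24.] ang 87.4
knob px [464.6 166.9] A 93 at [ 0.6607 -0.3213] rect [35. 24.] ang 88.5
knob px [433.1 196.9] A 175 at [ 0.5755 -0.2261] rect [71. 22.] ang 80.9
knob px [390.9 218.6] A 80 at [ 0.5155 -0.1017] rect [26. 25.] ang 78.6
knob px [461.7 245.4] A 24 at [ 0.4335 -0.3024] rect [15. 11.] ang 88.7
knob px [294.9 248.8] A 76 at [0.4349 0.1787] rect [25. 25.] ang 70.3
blue px [424.  196.9] A 522 at [ 0.5784 -0.2095] rect [110.  66.] ang 80.8
red px [299.1 161.3] A 264 at [0.696  0.1639] rect [54. 54.] ang 3.7
red px [388.7 218.7] A 427 at [ 0.5155 -0.1013] rect [69. 68.] ang 80.8
green px [511.8 169.5] A 400 at [ 0.6544 -0.4759] rect [ 75. 128.] ang 73.2
green px [454.5 245.6] A 208 at [ 0.4309 -0.2938] rect [ 25. 127.] ang 59.8
green px [296.1 247.8] A 503 at [0.4354 0.1781] rect [73. 73.] ang 72.1
green px [477.6 262.4] A 105 at [ 0.3797 -0.3597] rect [124.  23.] ang 73.1
t 38.6 pos [ 0.5755 -0.2209  0.2241] phi -8.69 q6 -0.31 F [-0.5 -0.7 -0.9] w 0.0396
 turn_x 0.1626  shift cm x 0.41 y 33.66 z -25.72  tilt [-0.0018  0.0012]
```

View pics/t14.png

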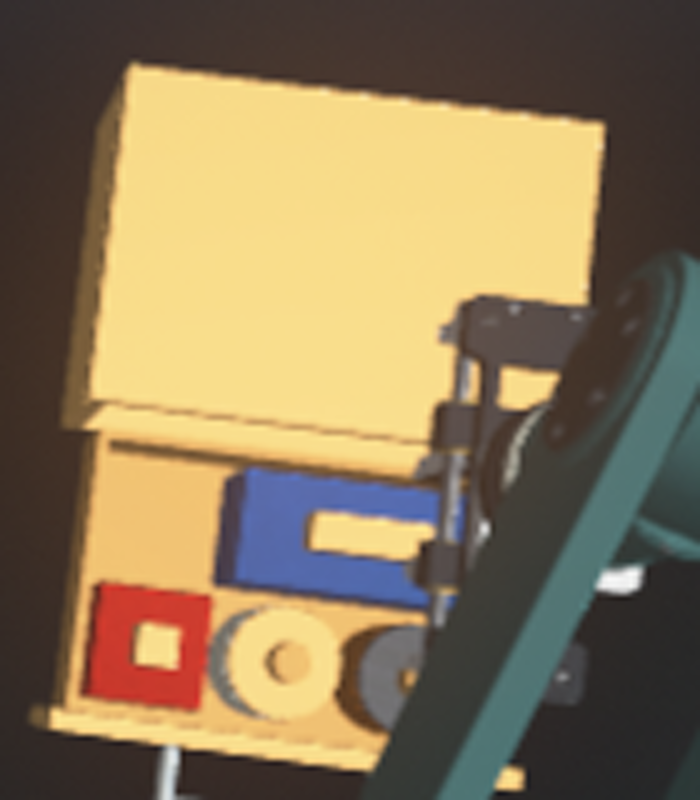

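View pics/t14b.png

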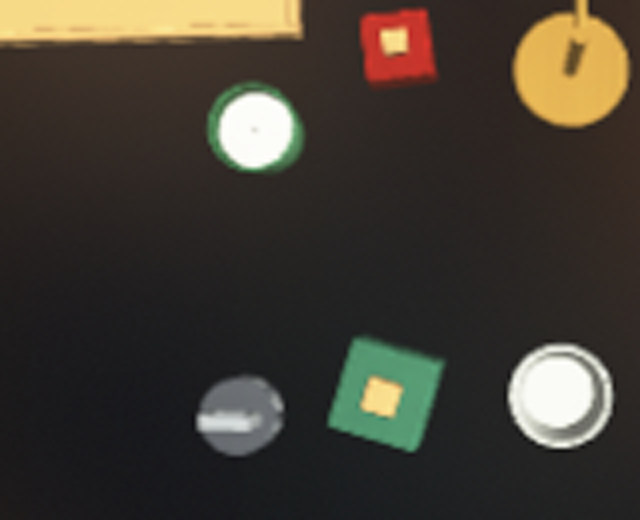

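Call:
step_arm:
  motion: "42 0 0 0 0.081 0 0;42 0 0 0 0.081 0 0;42 0 1.5 -1.1 0 0 0;42 0 2.9 -2.2 0 0 0;42 0 2.9 -2.2 0 0 0;42 0 2.9 -2.2 0 0 0;42 0 2.9 -2.2 0 0 0;42 0 2.9 -2.2 0 0 0;42 0 2.9 -2.2 0 0 0;42 0 2.9 -2.2 0 0 0;42 0 2.9 -2.2 0 0 0;42 0 2.9 -2.2 0 0 0;42 0 2.9 -2.2 0 0 0;42 0 2 -1.7 0 0 0;42 0 1.2 -0.9 0 0 0;42 0 0 0 0 0 0;42 0 0 0 0 0 0;42 0 0 0 0 0 0"

```text
time: 40.1
tool_pos: [0.4351, 0.1777, 0.2238]
ee_rot: [-2.391, 1.568, -2.705]
wrist_force: [-0.0, -0.1, 0.1]
width: 0.0396
```

Run:
```python
from h import *
delta((.4349,.1787),.085,-18)
```

```text
t 40.1 pos [0.4351 0.1777 0.2238] phi -18.01 q6 0.58 F [-0.  -0.1  0.1] w 0.0396
 turn_x -0.0002  shift cm x 13.88 y 0.09 z -0.05  tilt [-0.0029 -0.0013]
```

Call:
step_arm:
  motion: "42 2 0.1 -0.1 0 0 0;42 2.5 0 0 0 0 0;42 2.5 0 0 0 0 0;42 2.5 0 0 0 0 0;42 2 0 0 0 0 0;42 1.5 0 0 0 0 0;42 0.8 0 0 0 0 0;42 0 0 0 0 0 0;42 0 0 0 0 0 0;42 0 0 0 0 0 0"

```text
time: 40.93
tool_pos: [0.4359, 0.1795, 0.0886]
ee_rot: [0.588, 1.569, 0.273]
wrist_force: [0.1, -0.0, 0.3]
width: 0.0393
```

Run:
```python
from h import *
delta((.4349,.1787),.085,-18)
```

```text
t 40.93 pos [0.4359 0.1795 0.0886] phi -18.04 q6 0.59 F [ 0.1 -0.   0.3] w 0.0393
 turn_x -0.0006  shift cm x 0.36 y -0.11 z -0.07  tilt [0.0019 0.0005]
```

Call:
step_arm:
  motion: "42 0.36 -0.1 -0.1 0 0 0;42 0 0 0 0 0 0;42 0 0 0 0 0 0;0 0 0 0 0 0 0;0 0 0 0 0 0 0;0 0 0 0 0 0 0;0 0 0 0 0 0 0"

```text
time: 41.52
tool_pos: [0.434, 0.1791, 0.0842]
ee_rot: [0.398, 1.57, 0.084]
wrist_force: [0.9, -0.1, 0.4]
width: 0.024
```

Call:
step_arm:
  motion: "0 -1 0 0 0 0 0;0 -2 0 0 0 0 0;0 -3 0 0 0 0 0;0 -3 0 0 0 0 0;0 -3 0 0 0 0 0;0 -3 0 0 0 0 0;0 0 0 0 0 0 0;0 0 0 0 0 0 0"

```text
time: 42.18
tool_pos: [0.4343, 0.1794, 0.2358]
ee_rot: [0.64, 1.567, 0.327]
wrist_force: [0.1, 0.3, -2.7]
width: 0.0236
```

Run:
```python
from h import *
delta(cab(-.149,.074),.235,-8.7)
```

```text
t 42.18 pos [0.4343 0.1794 0.2358] phi -17.98 q6 0.58 F [ 0.1  0.3 -2.7] w 0.0236
 turn_x -0.1619  shift cm x 0.08 y -26.64 z 20.15  tilt [0.0037 0.0012]
```

Call:
step_arm:
  motion: "0 0 0 0 -0.081 0 0;0 0 0 0 -0.081 0 0;0 0 -1.4 1.05 0 0 0;0 0 -2.8 2.12 0 0 0;0 0 -2.8 2.12 0 0 0;0 0 -2.8 2.12 0 0 0;0 0 -2.8 2.12 0 0 0;0 0 -2.8 2.12 0 0 0;0 0 -2.8 2.12 0 0 0;0 0 -2.8 2.12 0 0 0;0 0 -2.8 2.1 0 0 0;0 0 -2 1.4 0 0 0;0 0 -1 0.8 0 0 0;0 0 0 0 0 0 0;0 0 0 0 0 0 0;0 0 0 0 0 0 0"

```text
time: 43.52
tool_pos: [0.5918, -0.1147, 0.233]
ee_rot: [2.621, 1.568, 2.47]
wrist_force: [-0.2, 0.2, -1.1]
width: 0.0238
```

Run:
```python
from h import *
delta(cab(-.149,.074),.102,-8.7)
```

```text
t 43.52 pos [ 0.5918 -0.1147  0.233 ] phi -8.62 q6 -0.14 F [-0.2  0.2 -1.1] w 0.0238
 turn_x 0.0014  shift cm x 13.10 y 0.05 z 0.12  tilt [-0.0021  0.0016]
```

Descend to just above the wall tops first and check the gap.

Call:
step_arm:
  motion: "0 1.5 0.05 0 0 0 0;0 2 0 0 0 0 0;0 1.5 0 0 0 0 0;0 0.8 0 0 0 0 0;0 0 0 0 0 0 0;0 0 0 0 0 0 0;0 0 0 0 0 0 0"

```text
time: 44.1
tool_pos: [0.5932, -0.1154, 0.1775]
ee_rot: [-0.043, 1.568, -0.194]
wrist_force: [-0.3, -0.2, -1.7]
width: 0.0233
```

Run:
```python
from h import *
delta(cab(-.149,.074),.102,-8.7)
b=snapshot('side');crop(b,300,170,480,350,4.4,'s15.png')
a=snapshot('top');crop(a,360,90,500,250,5,'t15.png')
```

```text
t 44.1 pos [ 0.5932 -0.1154  0.1775] phi -8.65 q6 -0.13 F [-0.3 -0.2 -1.7] w 0.0233
 turn_x 0.0008  shift cm x 7.55 y 0.10 z -0.03  tilt [ 0.0025 -0.0005]
```

View pics/s15.png

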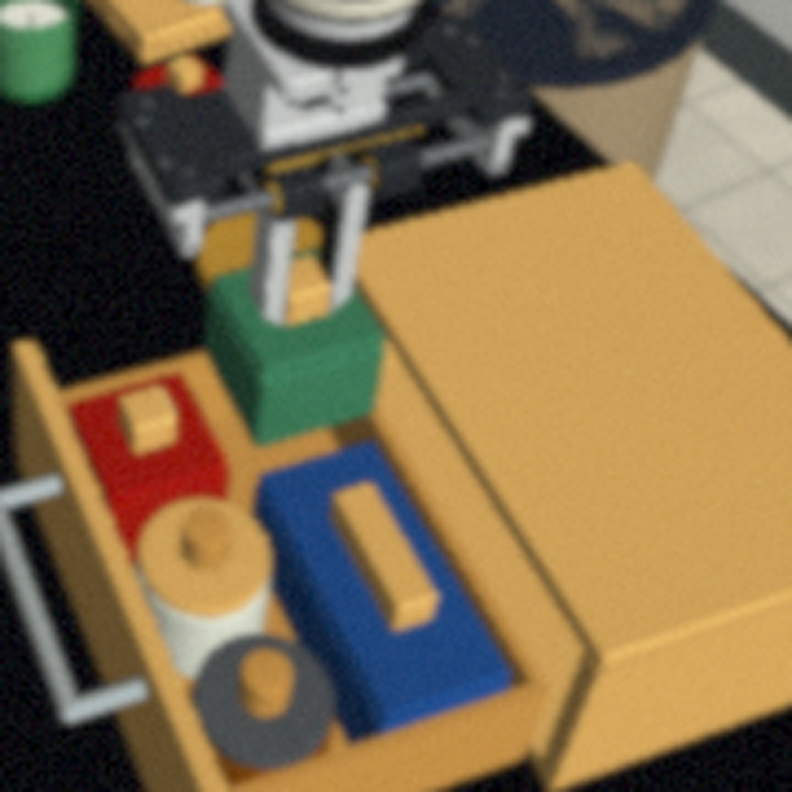

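View pics/t15.png

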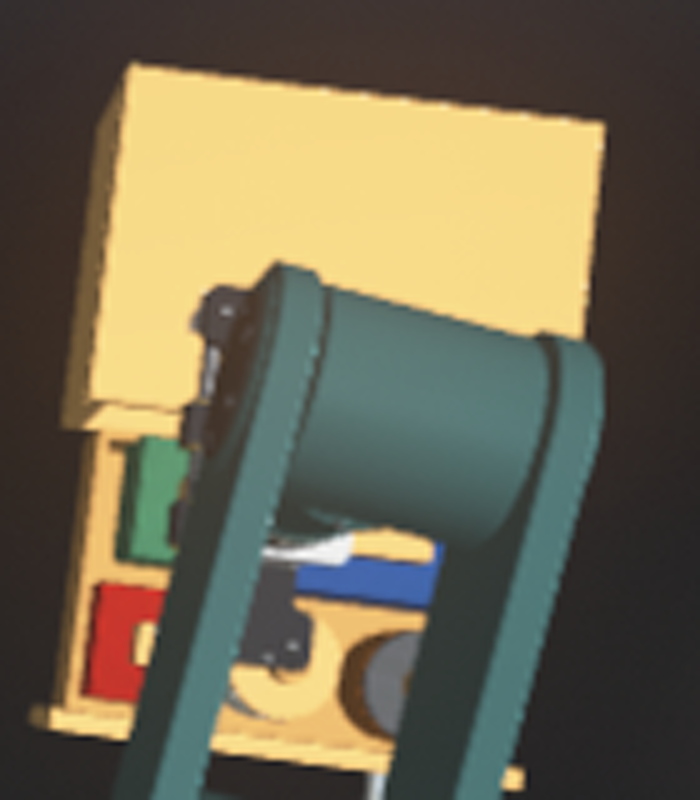

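Run:
```python
from h import *
f=lambda x,y:(300+(x+.5)/4.4-.5,170+(y+.5)/4.4-.5)
for q,z in(((262,443),.0935),((373,412),.0935),((262,380),.1575),((384,342),.1575),((205,305),.1575),((258,487),.082),((377,443),.082),((352,742),.082),((512,680),.082)):
    d=ray('side',*f(*q),z)[:2]-CC; print(q,'drawer',round((d@CX+.188)*1000,1),round(d@CY*1000,1))
for u,v in((144,437),(137,560)):
    d=ray('top',360+u/5-.4,90+v/5-.4,.1575)[:2]-CC; print('top',round((d@CX+.188)*1000,1),round(d@CY*1000,1))
```

```text
(262, 443) drawer 11.2 40.1
(373, 412) drawer 74.2 39.0
(262, 380) drawer 2.4 32.2
(384, 342) drawer 69.1 34.0
(205, 305) drawer -5.0 86.0
(258, 487) drawer 2.3 23.1
(377, 443) drawer 72.4 27.6
(352, 742) drawer -14.1 -117.3
(512, 680) drawer 69.5 -114.7
top 69.6 107.0
top 2.4 102.9
```

Call:
step_arm:
  motion: "0 0.5 0.3 0 0 0 0;0 2 0 0 0 0 0;0 2 0 0 0 0 0;0 1.5 0 0 0 0 0;0 0.5 0 0 0 0 0;0 0 0 0 0 0 0;0 0 0 0 0 0 0;0 0 0 0 0 0 0"

```text
time: 44.87
tool_pos: [0.5942, -0.1132, 0.1125]
ee_rot: [-0.085, 1.568, -0.237]
wrist_force: [-0.1, -0.4, -2.4]
width: 0.024
```

Run:
```python
from h import *
delta(cab(-.149,.076),.102,-8.7)
```

```text
t 44.87 pos [ 0.5942 -0.1132  0.1125] phi -8.7 q6 -0.13 F [-0.1 -0.4 -2.4] w 0.024
 turn_x -0.0  shift cm x 1.05 y 0.06 z -0.09  tilt [ 0.0029 -0.0007]
```

Call:
step_arm:
  motion: "0 0.4 0 -0.05 0 0 0;0 0.4 0 0 0 0 0;0 0.25 0 0 0 0 0;0 0 0 0 0 0 0;0 0 0 0 0 0 0;0 0 0 0 0 0 0"

```text
time: 45.37
tool_pos: [0.5936, -0.1131, 0.1019]
ee_rot: [-0.103, 1.568, -0.255]
wrist_force: [0.3, -0.5, 4.4]
width: 0.0237
```

Call:
step_arm:
  motion: "42 0 0 0 0 0 0;42 0 0 0 0 0 0;42 0 0 0 0 0 0;42 -1.5 0 0 0 0 0;42 -3 0 0 0 0 0;42 -3 0 0 0 0 0;42 -3 0 0 0 0 0;42 -2 0 0 0 0 0;42 0 0 0 0 0 0;42 0 0 0 0 0 0"

```text
time: 46.2
tool_pos: [0.5926, -0.1129, 0.2255]
ee_rot: [-0.031, 1.57, -0.183]
wrist_force: [0.0, -0.2, -0.2]
width: 0.0391
```

Run:
```python
from h import *
h=cab(-.319,0); delta(h,.225,-8.7)
b=snapshot('side');crop(b,300,170,480,350,4.4,'s16.png')
```

```text
t 46.2 pos [ 0.5926 -0.1129  0.2255] phi -8.7 q6 -0.13 F [ 0.  -0.2 -0.2] w 0.0391
 turn_x -0.0001  shift cm x 0.05 y -7.55 z -16.93  tilt [ 0.0004 -0.0001]
```

View pics/s16.png

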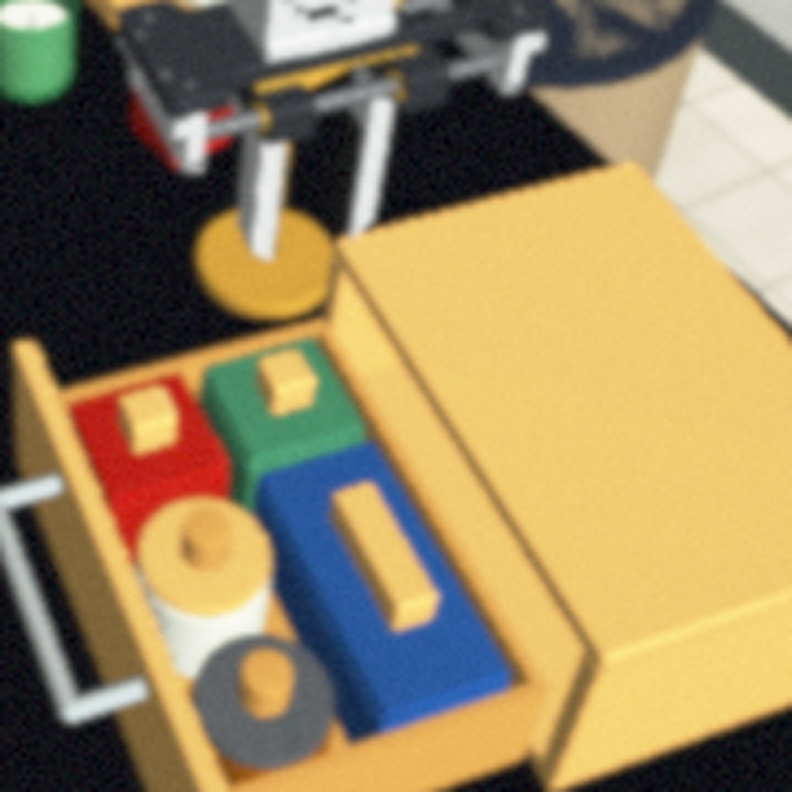

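Call:
step_arm:
  motion: "32 0 -0.8 -1.8 0 0 0;32 0 -1.4 -3.2 0 0 0;32 0 -1.4 -3.2 0 0 0;32 0 -1.4 -3.2 0 0 0;32 0 -1.4 -3.2 0 0 0;32 0 -1.1 -2.2 0 0 0;32 0 0 0 0 0 0;32 0 0 0 0 0 0;32 0 0 0 0 0 0"

```text
time: 47.0
tool_pos: [0.4151, -0.1612, 0.2236]
ee_rot: [2.612, 1.568, 2.46]
wrist_force: [-0.1, -1.1, -0.3]
width: 0.0299
```

Run:
```python
from h import *
a=snapshot('top');crop(a,360,90,500,260,4.5,'t17.png')
delta(cab(-.318,0),.086,-8.7)
```

```text
t 47.05 pos [ 0.4155 -0.1612  0.2239] phi -8.68 q6 -0.35 F [-0.5  0.2  0.2] w 0.0303
 turn_x 0.0004  shift cm x 13.79 y -0.09 z -0.05  tilt [-0.0021  0.0016]
```

View pics/t17.png

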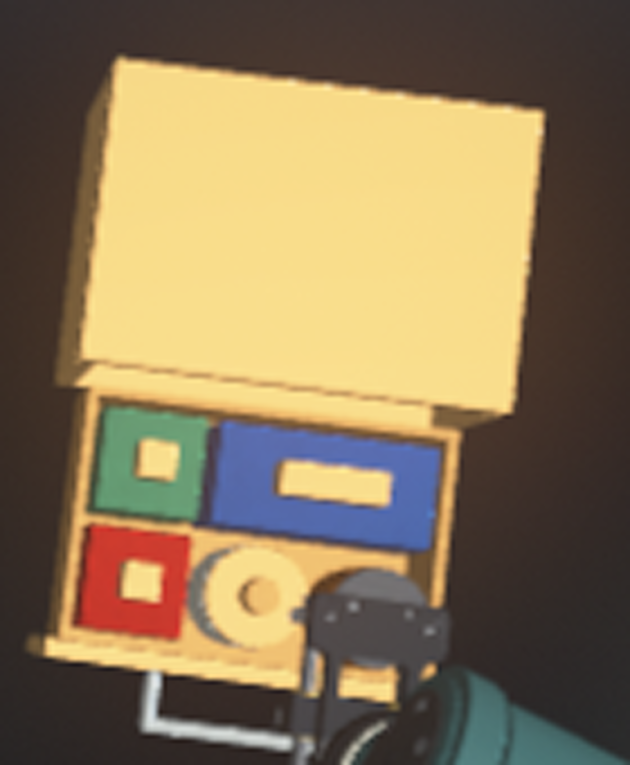

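Call:
step_arm:
  motion: "32 2 -0.1 0 0 0 0;32 2.5 0 0 0 0 0;32 2.5 0 0 0 0 0;32 2.5 0 0 0 0 0;32 2 0 0 0 0 0;32 1.5 0 0 0 0 0;32 0.5 0 0 0 0 0;32 0 0 0 0 0 0;32 0 0 0 0 0 0;32 0 0 0 0 0 0"

```text
time: 47.88
tool_pos: [0.4162, -0.1628, 0.0915]
ee_rot: [-0.277, 1.569, -0.428]
wrist_force: [0.0, 0.4, 0.8]
width: 0.0303
```

Run:
```python
from h import *
delta(cab(-.318,0),.086,-8.7)
```

```text
t 47.88 pos [ 0.4162 -0.1628  0.0915] phi -8.67 q6 -0.35 F [0.  0.4 0.8] w 0.0303
 turn_x 0.0005  shift cm x 0.55 y 0.06 z -0.15  tilt [ 0.0018 -0.0008]
```

Call:
step_arm:
  motion: "32 0.5 0 -0.15 0 0 0;32 0 0 0 0 0 0;32 0 0 0 0 0 0;0 0 0 0 0 0 0;0 0 0 0 0 0 0;0 0 0 0 0 0 0;0 0 0 0 0 0 0;0 0 0 0.2 0 0 0;0 0 0 0.5 0 0 0;0 0 0 0.8 0 0 0;0 0 0 1 0 0 0;0 0 0 1.2 0 0 0;0 0 0 1.2 0 0 0;0 0 0 1.2 0 0 0;0 0 0 1.2 0 0 0;0 0 0 1.2 0 0 0;0 0 0 1.2 0 0 0;0 0 0 1.2 0 0 0;0 0 0 1.2 0 0 0;0 0 0 1.2 0 0 0"

```text
time: 49.55
tool_pos: [0.544, -0.1826, 0.0856]
ee_rot: [-3.041, 1.566, 3.09]
wrist_force: [-4.1, 0.1, 5.0]
width: 0.0089
```

Call:
step_arm:
  motion: "0 0 0 1 0 0 0;0 0 0 0.8 0 0 0;0 0 0 0.6 0 0 0;0 0 0 0.4 0 0 0;0 0 0 0 0 0 0;0 0 0 0 0 0 0;0 0 0 0 0 0 0"

```text
time: 50.13
tool_pos: [0.5738, -0.1872, 0.0857]
ee_rot: [-0.197, 1.568, -0.349]
wrist_force: [1.1, -2.0, 1.3]
width: 0.0087
```

Run:
```python
from h import *
delta(cab(-.142,0),.086,-8.7)
b=snapshot('side');crop(b,300,170,480,350,4.4,'s18.png')
```

```text
t 50.13 pos [ 0.5738 -0.1872  0.0857] phi -8.71 q6 -0.26 F [ 1.1 -2.   1.3] w 0.0087
 turn_x -0.0001  shift cm x -0.03 y 0.08 z 1.51  tilt [ 0.0031 -0.0011]
```

View pics/s18.png

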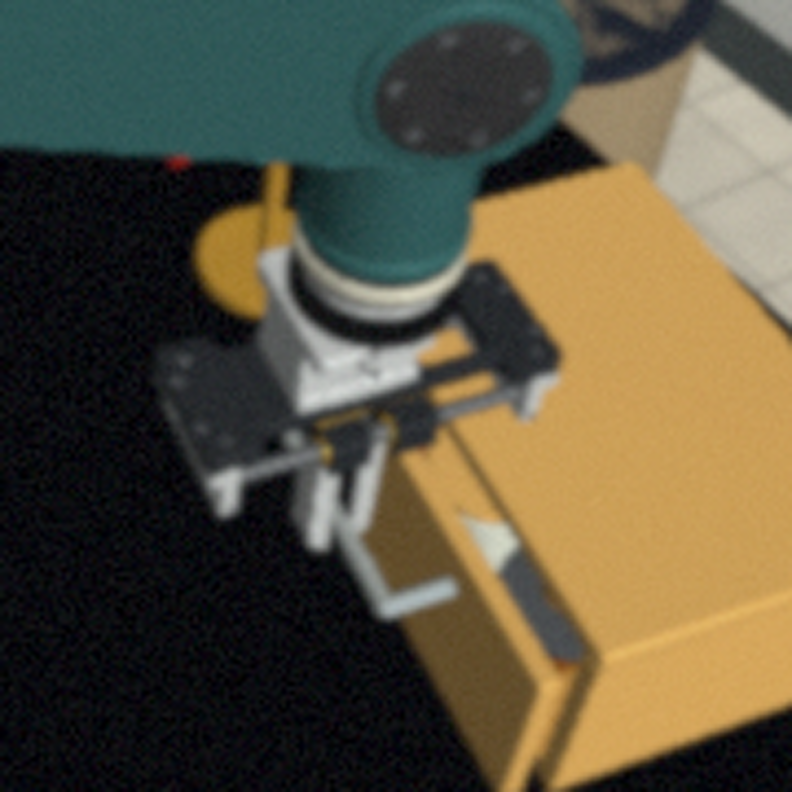

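Call:
step_arm:
  motion: "0 0 0.05 0.4 0 0 0;0 0 0 0.4 0 0 0;0 0 0 0.4 0 0 0;0 0 0 0.3 0 0 0;0 0 0 0.2 0 0 0;0 0 0 0 0 0 0;0 0 0 0 0 0 0"

```text
time: 50.77
tool_pos: [0.5893, -0.1895, 0.0856]
ee_rot: [-1.866, 1.569, -2.019]
wrist_force: [-3.2, -4.4, 4.9]
width: 0.0091
```

Run:
```python
from h import *
delta(cab(-.142,0),.086,-8.7)
```

```text
t 50.77 pos [ 0.5893 -0.1895  0.0856] phi -8.72 q6 -0.25 F [-3.2 -4.4  4.9] w 0.0091
 turn_x -0.0004  shift cm x -0.04 y 0.08 z -0.06  tilt [-0.0006 -0.0013]
```

Call:
step_arm:
  motion: "0 0 0 0.3 0 0 0;0 0 0 0.3 0 0 0;0 0 0 0 0 0 0;0 0 0 0 0 0 0"

```text
time: 51.1
tool_pos: [0.5896, -0.1896, 0.0856]
ee_rot: [-3.076, 1.556, 3.055]
wrist_force: [-18.5, -0.9, 13.4]
width: 0.0094
```

Run:
```python
from h import *
delta(cab(-.142,0),.086,-8.7)
```

```text
t 51.1 pos [ 0.5896 -0.1896  0.0856] phi -8.74 q6 -0.25 F [-18.5  -0.9  13.4] w 0.0094
 turn_x -0.0007  shift cm x -0.04 y 0.08 z -0.09  tilt [-0.0143  0.0013]
```

Call:
step_arm:
  motion: "0 0 0 -0.35 0 0 0;0 0 0 0 0 0 0;32 0 0 0 0 0 0;32 0 0 0 0 0 0;32 0 0 0 0 0 0;32 -1.5 0 0 0 0 0;32 -3 0 0 0 0 0;32 -3 0 0 0 0 0;32 -3 0 0 0 0 0;32 -3 0 0 0 0 0;60 0 3.5 -1 0 0 0;60 0 3.5 -1 0 0 0;60 0 3.5 -1 0 0 0;60 0 3.5 -1 0 0 0;60 0 3.5 -1 0 0 0;60 0 0 0 0 0 0;60 0 0 0 0 0 0;60 0 0 0 0 0 0"

```text
time: 52.6
tool_pos: [0.5694, -0.0084, 0.22]
ee_rot: [2.932, 1.571, 2.781]
wrist_force: [1.2, -0.5, 0.1]
width: 0.0568
```

Run:
```python
from h import *
a=snapshot('top');b=snapshot('side');cv2.imwrite('pics/t20.png',a[:,:,::-1])
crop(b,320,170,520,350,4,'s20.png');crop(a,200,200,300,290,6,'t20b.png');crop(b,210,150,300,230,7,'s20b.png')
f=lambda x,y:(320+x/4-.375,80+y/4-.375)
delta((.43,.28),.22,-8.7)
```

```text
t 52.7 pos [ 0.5694 -0.0096  0.22  ] phi -8.78 q6 0.04 F [-0.2  0.7 -0.3] w 0.056
 turn_x -0.0013  shift cm x -0.00 y 26.51 z -18.16  tilt [-0.0003  0.0001]
```

View pics/s20.png

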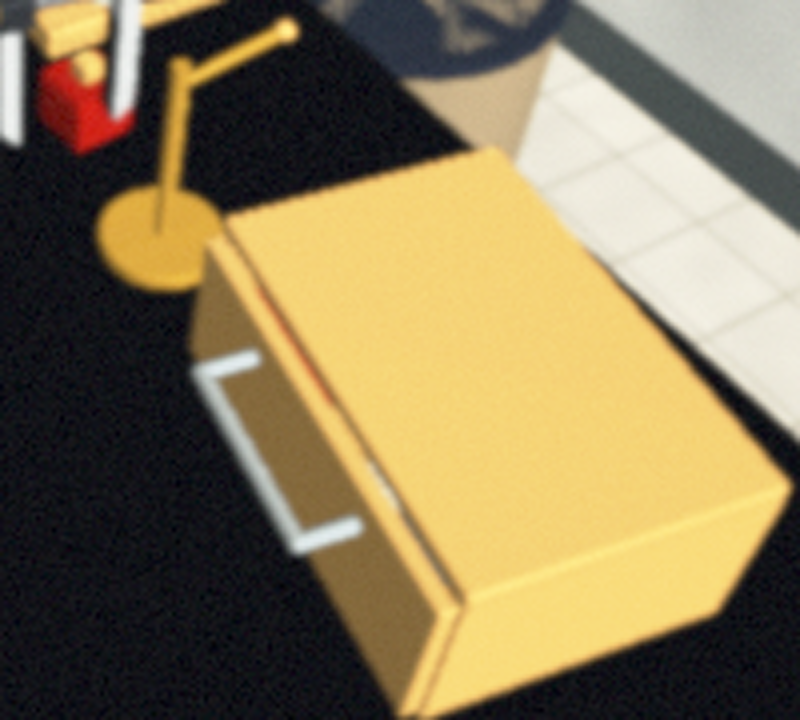

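View pics/t20.png

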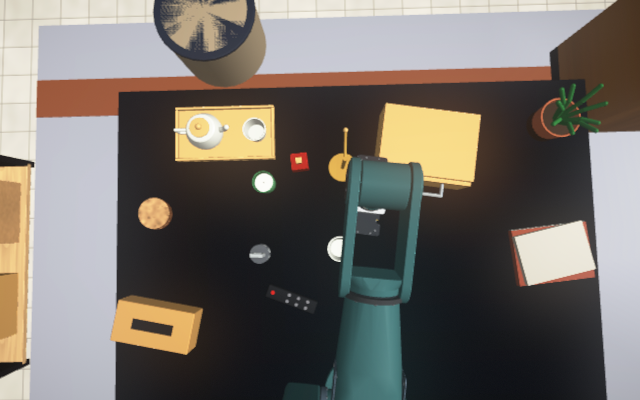

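View pics/t20b.png

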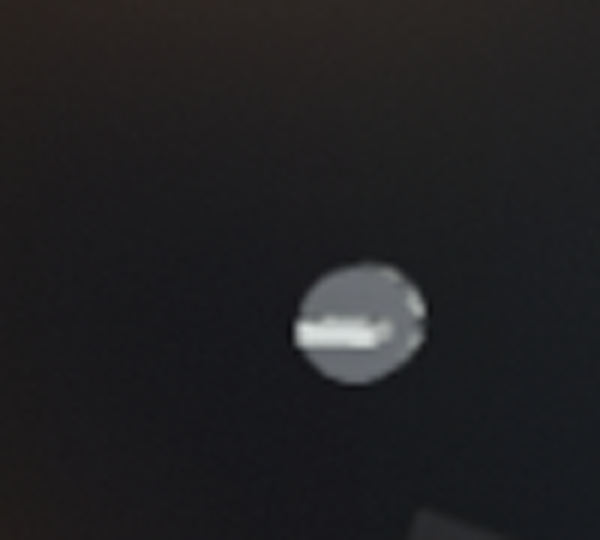

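View pics/s20b.png

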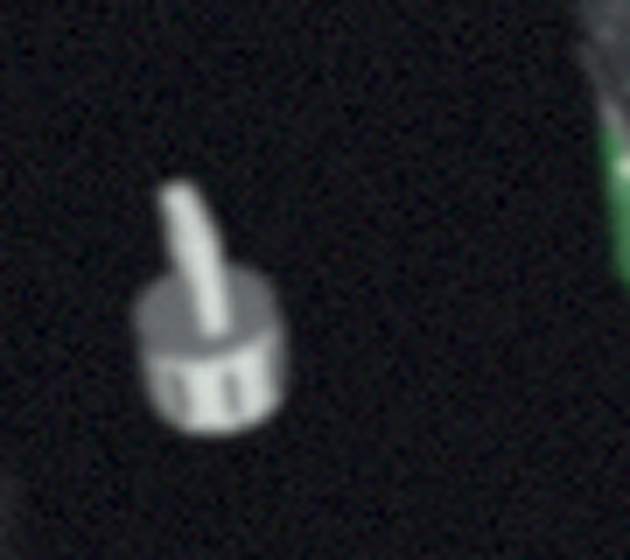

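Run:
```python
from h import *
a=cv2.imread('pics/t20.png').astype(int)
reg=a[235:275,240:280]; g=reg.mean(2)
print(ray('top',259.9,253.4,.046),ray('top',255.4,255.1,.098))
m=(g>150)
ys,xs=np.nonzero(m); 
k=(xs+240<268)
P=np.c_[xs+240,ys+235][k]
print(P.min(0),P.max(0)); 
w=np.array([ray('top',u,v,.098)[:2] for u,v in P]); c,s,a_=cv2.minAreaRect((w*1000).astype(np.float32)); print(c,s,a_)
print(np.linalg.svd(w-w.mean(0))[2][0], w.mean(0))
# candidates: project model corners for centre from basket
for yaw in (0,-5,5):
    t=np.radians(yaw);X=np.array([np.cos(t),np.sin(t)]);Y=np.array([-X[1],X[0]]);c=np.array([.4265,.2805])
    print(yaw,[proj('top',[*(c+s*.018*Y),.098]).round(1) for s in(-1,1)])
f=lambda x,y:(210+(x+.5)/7-.5,150+(y+.5)/7-.5)
print('side bottom/top of handle')
for q,z in(((160,187),.098),((207,217),.098),((192,187),.098)):print(ray('side',*f(*q),z))
for q in((210,305),):print(ray('side',*f(*q),.046))
```

```text
[0.42095758 0.28750241 0.046     ] [0.42045766 0.29111016 0.098     ]
[250 253] [264 257]
(420.6387939453125, 286.53662109375) (40.196163177490234, 11.371770858764648) 88.68091583251953
[-0.00447954 -0.99998997] [0.42024432 0.2871156 ]
0 [array([265.3, 252.7]), array([252.8, 253. ])]
-5 [array([265.3, 253.3]), array([252.8, 252.5])]
5 [array([265.3, 252.2]), array([252.8, 253.6])]
side bottom/top of handle
[0.4170139  0.30828564 0.098     ]
[0.4275472 0.2807329 0.098    ]
[0.42866417 0.30206035 0.098     ]
[0.42385812 0.28769    0.046     ]
```

Call:
step_arm:
  motion: "60 0 0 0 -0.1137 0 0;60 0 0 0 -0.1137 0 0;60 0 0 0 -0.1137 0 0;60 0 0 0 -0.1137 0 0;60 0 0 0 -0.1137 0 0;60 0 0 0 -0.1137 0 0;60 0 0 0 -0.1137 0 0;60 0 0 0 -0.1137 0 0;60 0 0 0 -0.1137 0 0;60 0 0 0 -0.1137 0 0;60 0 0 0 -0.1137 0 0;60 0 0 0 -0.1137 0 0;60 0 0 0 -0.1137 0 0;60 0 0 0 -0.1137 0 0;60 0 0 0 -0.1137 0 0;60 0 0.9 1.8 0 0 0;60 0 1.7 3.4 0 0 0;60 0 1.7 3.4 0 0 0;60 0 1.7 3.4 0 0 0;60 0 1.7 3.4 0 0 0"

```text
time: 54.37
tool_pos: [0.4947, 0.1465, 0.2202]
ee_rot: [-0.174, 1.571, 1.376]
wrist_force: [-0.6, -0.0, -0.4]
width: 0.0561
```

Call:
step_arm:
  motion: "60 0 1.7 3.4 0 0 0;60 0 1.7 3.4 0 0 0;60 0 1.7 3.4 0 0 0;60 0 1.4 2.5 0 0 0;60 0 0.7 1.4 0 0 0;60 0 0 0 0 0 0;60 0 0 0 0 0 0;60 0 0 0 0 0 0"

```text
time: 55.03
tool_pos: [0.4262, 0.2877, 0.2202]
ee_rot: [-2.883, 1.57, -1.332]
wrist_force: [-0.3, -0.1, 0.6]
width: 0.0564
```

Run:
```python
from h import *
a=snapshot('top');crop(a,320,110,500,220,4.4,'t21.png');cv2.imwrite('pics/t21f.png',a[:,:,::-1])
delta((.4208,.288),.079,89)
```

```text
t 55.08 pos [0.4263 0.2876 0.2202] phi 88.88 q6 -1.07 F [-0.7  0.2 -0.1] w 0.0566
 turn_x -0.0022  shift cm x 14.12 y 0.55 z 0.03  tilt [ 0.0001 -0.0005]
```

View pics/t21.png

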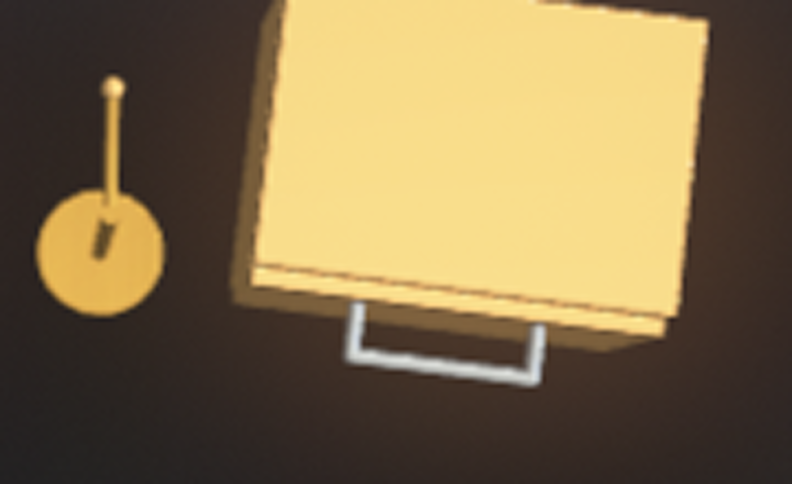

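Call:
step_arm:
  motion: "60 2 0.55 0 0 0 0;60 2.5 0 0 0 0 0;60 2.5 0 0 0 0 0;60 2.5 0 0 0 0 0;60 2 0 0 0 0 0;60 1.5 0 0 0 0 0;60 0.5 0 0 0 0 0;60 0 0 0 0 0 0;60 0 0 0 0 0 0;60 0 0 0 0 0 0"

```text
time: 55.92
tool_pos: [0.421, 0.2891, 0.0869]
ee_rot: [-1.054, 1.568, 0.499]
wrist_force: [0.2, 0.2, 0.5]
width: 0.0567
```

Run:
```python
from h import *
delta((.4208,.288),.079,89)
b=snapshot('side');crop(b,180,110,300,230,6,'s22.png')
a=cv2.imread('pics/t21f.png')[:,:,::-1]
f=lambda x,y:(320+(x+.5)/4.4-.5,110+(y+.5)/4.4-.5)
print('base',ray('top',*f(101,253),.012),'ball',ray('top',*f(114,87),.167),'pegatpost',ray('top',*f(111,200),.15),f(114,87))
hsv=cv2.cvtColor(np.ascontiguousarray(a),cv2.COLOR_RGB2HSV).astype(int)
m=((hsv[...,0]>10)&(hsv[...,0]<30)&(hsv[...,1]>90)&(hsv[...,2]>90))
for v in range(126,158,3):
    xs=np.nonzero(m[v,335:360])[0]+335; print(v,xs.min() if len(xs) else None,xs.max() if len(xs) else None)
```

```text
t 55.92 pos [0.421  0.2891 0.0869] phi 88.96 q6 -1.06 F [0.2 0.2 0.5] w 0.0567
 turn_x -0.0006  shift cm x 0.79 y 0.02 z -0.11  tilt [0.0025 0.0013]
base [0.68046933 0.0307404  0.012     ] ball [0.76066829 0.02719853 0.167     ] pegatpost [0.69318529 0.03009557 0.15      ] (345.52272727272725, 129.38636363636363)
126 None None
129 343 348
132 344 347
135 344 347
138 344 346
141 344 346
144 344 346
147 344 346
150 344 346
153 338 347
156 335 352
```

View pics/s22.png

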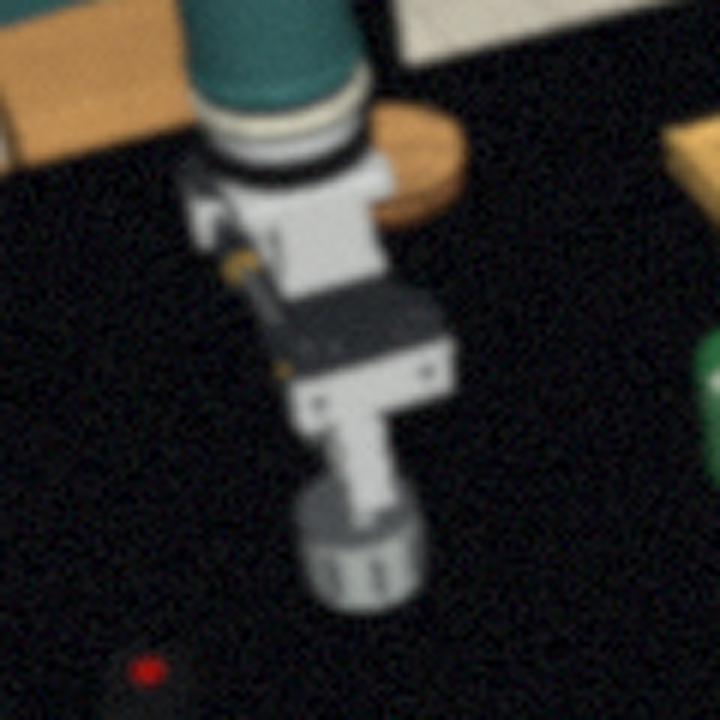

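Call:
step_arm:
  motion: "60 0.4 0 0 0 0 0;60 0.4 0 0 0 0 0;60 0 0 0 0 0 0;60 0 0 0 0 0 0;0 0 0 0 0 0 0;0 0 0 0 0 0 0;0 0 0 0 0 0 0;0 0 0 0 0 0 0;0 0 0 0 0 0 0"

```text
time: 56.72
tool_pos: [0.4198, 0.2891, 0.0774]
ee_rot: [-0.602, 1.57, 0.952]
wrist_force: [-0.6, -0.0, 0.1]
width: 0.036
```

Run:
```python
from h import *
delta((.4208,.288),.079,89)
```

```text
t 56.72 pos [0.4198 0.2891 0.0774] phi 89.02 q6 -1.06 F [-0.6 -0.   0.1] w 0.036
 turn_x 0.0003  shift cm x -0.16 y -0.10 z -0.11  tilt [0.0002 0.0003]
```

Call:
step_arm:
  motion: "0 -1 0 0 0 0 0;0 -2 0 0 0 0 0;0 -3 0 0 0 0 0;0 -3 0 0 0 0 0;0 -3 0 0 0 0 0;0 -3 0 0 0 0 0;0 -3 0 0 0 0 0;0 -3 0 0 0 0 0;0 0 0 0 0 0 0;0 0 0 0 0 0 0;0 0 0 0 0 0 0"

```text
time: 57.63
tool_pos: [0.4194, 0.2888, 0.2864]
ee_rot: [2.082, 1.569, -2.647]
wrist_force: [-0.9, -0.5, -1.5]
width: 0.0363
```

Run:
```python
from h import *
delta((.70,.09),.28,87.7)
b=snapshot('side');crop(b,140,40,300,230,4,'s23.png')
a=snapshot('top');crop(a,180,160,300,290,5,'t23.png')
```

```text
t 57.63 pos [0.4194 0.2888 0.2864] phi 89.01 q6 -1.06 F [-0.9 -0.5 -1.5] w 0.0363
 turn_x 0.0229  shift cm x 0.64 y -28.84 z -18.73  tilt [-0.0013 -0.0007]
```

View pics/s23.png

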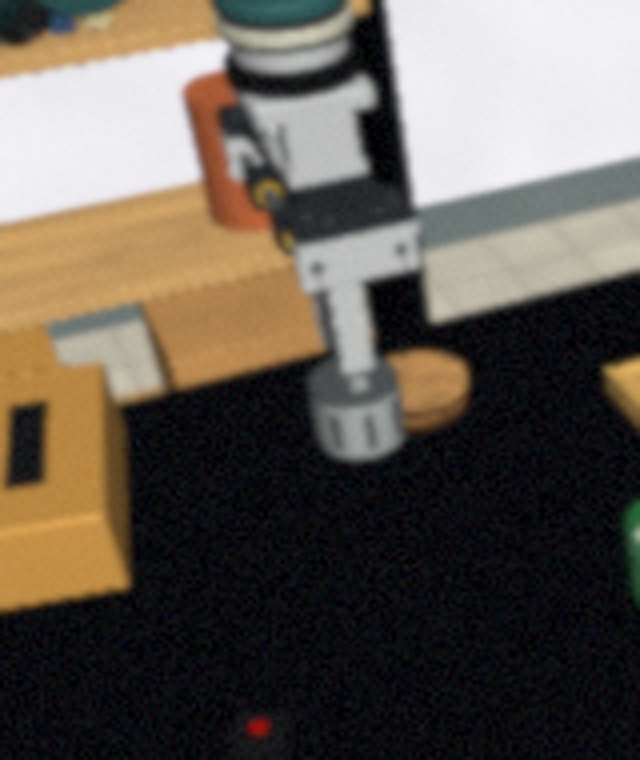

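Call:
step_arm:
  motion: "0 0 0 0 0.023 0 0;0 0 -1.5 -1 0 0 0;0 0 -2.9 -1.87 0 0 0;0 0 -2.9 -1.87 0 0 0;0 0 -2.9 -1.87 0 0 0;0 0 -2.9 -1.87 0 0 0;0 0 -2.9 -1.87 0 0 0;0 0 -2.9 -1.87 0 0 0;0 0 -2.9 -1.87 0 0 0;0 0 -2.9 -1.87 0 0 0;0 0 -2.9 -1.87 0 0 0;0 0 -1.6 -1 0 0 0;0 0 0 0 0 0 0;0 0 0 0 0 0 0"

```text
time: 58.9
tool_pos: [0.7042, 0.0883, 0.2843]
ee_rot: [1.566, 1.566, 3.094]
wrist_force: [0.1, -0.1, -1.6]
width: 0.0362
```

Run:
```python
from h import *
delta((.70,.09),.28,87.7)
print(st()[2].round(3),robot.get_obs()['joint_positions'].round(2))
```

```text
t 58.9 pos [0.7042 0.0883 0.2843] phi 87.57 q6 -1.48 F [ 0.1 -0.1 -1.6] w 0.0362
 turn_x -0.0023  shift cm x 0.43 y 0.42 z 0.16  tilt [-0.0049  0.0002]
[[-0.005 -0.999  0.042]
 [ 0.     0.042  0.999]
 [-1.     0.005  0.   ]] [ 0.04  0.47  0.78  0.    1.9  -1.48]
```

Call:
step_arm:
  motion: "0 0 0 0 0 0 -0.07;0 0 0 0 0 0 -0.07;0 0 0 0 0 0 -0.07;0 0 0 0 0 0 0;0 0 0 0 0 0 0;0 0 0 0 0 0 0"

```text
time: 59.4
tool_pos: [0.7036, 0.0899, 0.2881]
ee_rot: [-1.569, 1.361, -0.038]
wrist_force: [-0.1, 0.2, -0.5]
width: 0.0356
```

```bash
cat >> h.py <<'E'
def dg(X):
    o,p,R=st(); print('t',round(o['time'],2),'pos',p.round(4),'F',np.round(o['wrist_force'],1),'w',round(o['width'],4),'\n shift cm',(R.T@(np.array(X)-p)*100).round(2),'\n',R.round(3),'q',o['joint_positions'].round(2))
E
python3 - <<'E'
from h import *
dg((.788,.08,.250)); dg((.788,.08,.171))
E
```

```text
t 59.4 pos [0.7036 0.0899 0.2881] F [-0.1  0.2 -0.5] w 0.0356 
 shift cm [ 5.49 -7.49 -0.66] 
 [[ 0.208 -0.977  0.039]
 [-0.008  0.039  0.999]
 [-0.978 -0.208  0.   ]] q [ 0.06  0.29  1.02 -0.02  1.62 -1.48]
t 59.4 pos [0.7036 0.0899 0.2881] F [-0.1  0.2 -0.5] w 0.0356 
 shift cm [13.22 -5.85 -0.66] 
 [[ 0.208 -0.977  0.039]
 [-0.008  0.039  0.999]
 [-0.978 -0.208  0.   ]] q [ 0.06  0.29  1.02 -0.02  1.62 -1.48]
```

Call:
step_arm:
  motion: "0 1 -1.5 0 0 0 0;0 1.5 -2 0 0 0 0;0 1.5 -2 -0.3 0 0 0;0 1.5 -2 -0.3 0 0 0;0 0 0 0 0 0 0;0 0 0 0 0 0 0;0 0 0 0 0 0 0"

```text
time: 59.98
tool_pos: [0.7887, 0.08, 0.2493]
ee_rot: [-1.569, 1.361, -0.038]
wrist_force: [-0.7, -0.3, -1.9]
width: 0.036
```

Run:
```python
from h import *
dg((.788,.08,.171))
```

```text
t 59.98 pos [0.7887 0.08   0.2493] F [-0.7 -0.3 -1.9] w 0.036 
 shift cm [ 7.64  1.7  -0.  ] 
 [[ 0.208 -0.977  0.04 ]
 [-0.008  0.039  0.999]
 [-0.978 -0.208  0.   ]] q [ 0.04  0.49  0.83 -0.02  1.61 -1.5 ]
```

Call:
step_arm:
  motion: "0 1.5 0.3 0 0 0 0;0 2 0.5 0 0 0 0;0 2 0.5 0 0 0 0;0 1.5 0.3 0 0 0 0;0 0.6 0.1 0 0 0 0;0 0 0 0 0 0 0;0 0 0 0 0 0 0;0 0 0 0 0 0 0"

```text
time: 60.65
tool_pos: [0.7885, 0.08, 0.1746]
ee_rot: [-1.569, 1.356, -0.038]
wrist_force: [0.1, 0.1, -0.8]
width: 0.0354
```

Run:
```python
from h import *
dg((.788,.0265,.171))
b=snapshot('side');crop(b,310,110,430,250,5.5,'s24.png')
a=snapshot('top');crop(a,290,90,390,200,6,'t24.png')
```

```text
t 60.65 pos [0.7885 0.08   0.1746] F [ 0.1  0.1 -0.8] w 0.0354 
 shift cm [ 0.38 -0.08 -5.35] 
 [[ 0.213 -0.976  0.04 ]
 [-0.008  0.039  0.999]
 [-0.977 -0.213  0.   ]] q [ 0.04  0.49  0.97 -0.02  1.46 -1.49]
```

View pics/s24.png

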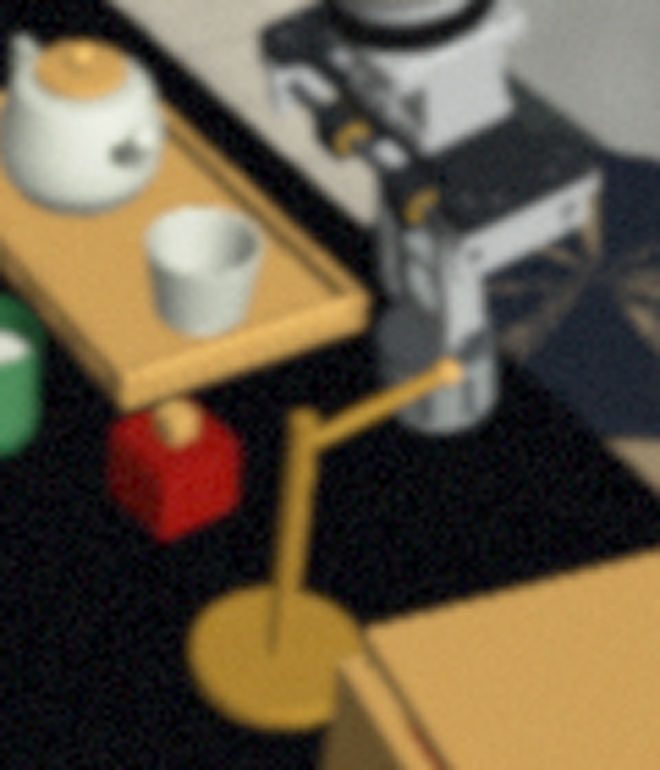

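View pics/t24.png

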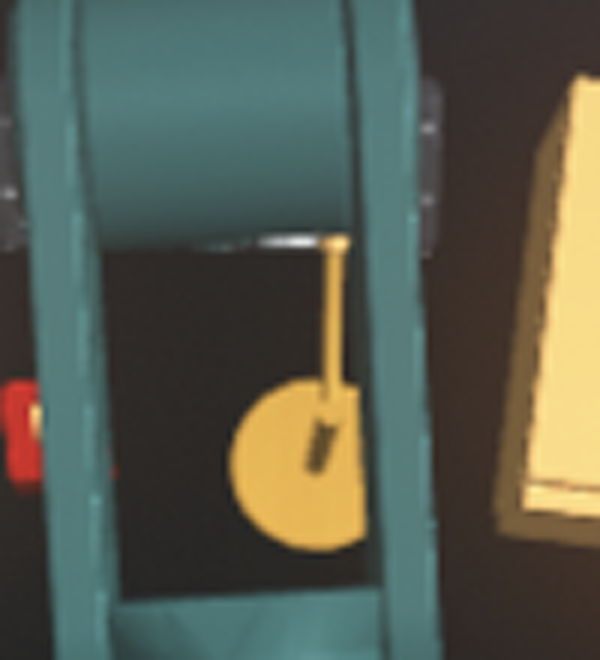

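Run:
```python
from h import *
f=lambda x,y,k,a,b:(a+(x+.5)/k-.5,b+(y+.5)/k-.5)
for z in(.164,.167,.17): print(z,ray('side',*f(452,372,5.5,310,110),z),ray('top',345.5,129.4,z), ray('top',*f(336,243,6,290,90),z))
print('tops',ray('side',*f(305,412,5.5,310,110),.166))
```

```text
0.164 [0.76516341 0.02601202 0.164     ] [0.76138999 0.02708675 0.164     ] [0.75949121 0.02691208 0.164     ]
0.167 [0.76260854 0.02322424 0.167     ] [0.76063231 0.02726147 0.167     ] [0.75873921 0.02708732 0.167     ]
0.17 [0.76005367 0.02043646 0.17      ] [0.75987463 0.02743618 0.17      ] [0.7579872  0.02726256 0.17      ]
tops [0.6857104  0.03255642 0.166     ]
```

Call:
step_arm:
  motion: "0 0.2 -0.05 -1 0 0 0;0 0.2 0 -1.5 0 0 0;0 0 0 -1.5 0 0 0;0 0 0 -1 0 0 0;0 0 0 -0.5 0 0 0;0 0 0 0 0 0 0;0 0 0 0 0 0 0;0 0 0 0 0 0 0"

```text
time: 61.42
tool_pos: [0.7869, 0.025, 0.1676]
ee_rot: [-1.568, 1.361, -0.037]
wrist_force: [0.2, -0.6, -1.8]
width: 0.0357
```

Run:
```python
from h import *
dg((.788,.025,.1705))
b=snapshot('side');crop(b,330,110,430,210,7.5,'s25.png')
a=snapshot('top');crop(a,290,90,390,200,6,'t25.png')
```

```text
t 61.42 pos [0.7869 0.025  0.1676] F [ 0.2 -0.6 -1.8] w 0.0357 
 shift cm [-0.26 -0.17  0.  ] 
 [[ 0.209 -0.977  0.04 ]
 [-0.008  0.039  0.999]
 [-0.978 -0.209  0.001]] q [-0.04  0.49  1.    0.    1.45 -1.57]
```

View pics/s25.png

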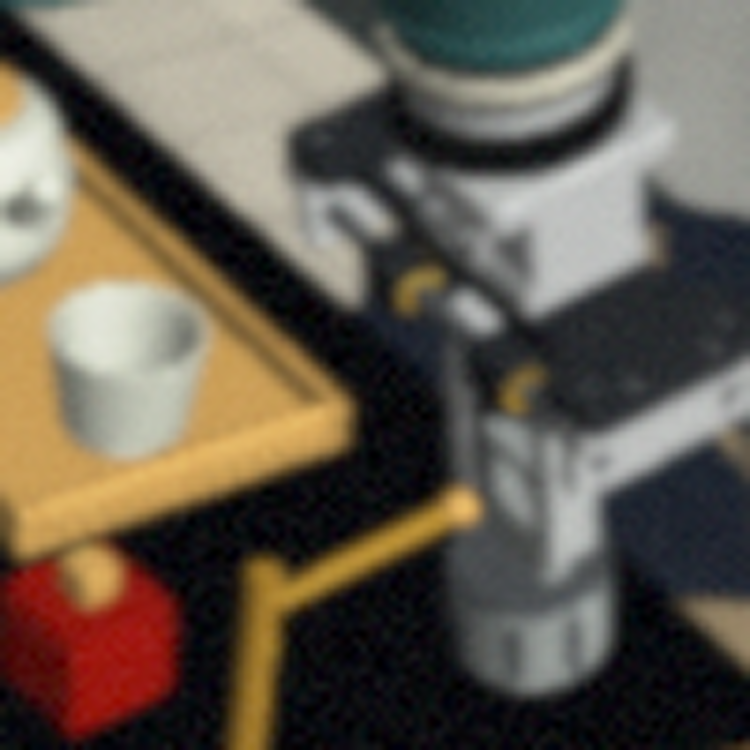

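View pics/t25.png

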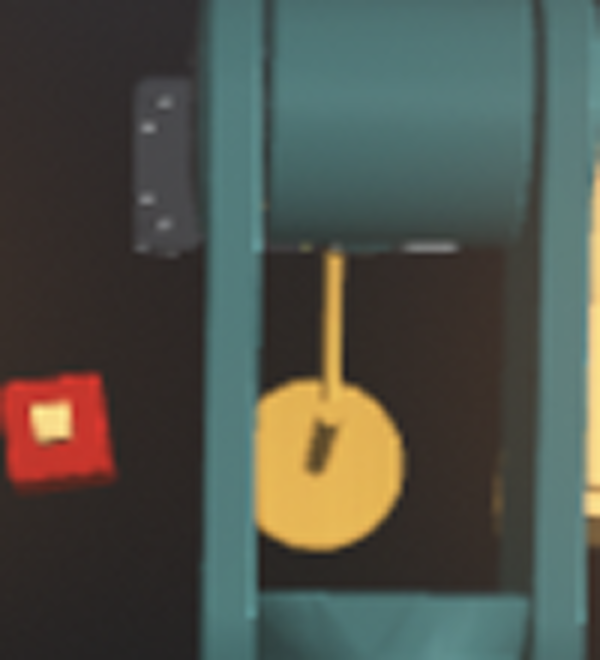

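Run:
```python
from h import *
for X in [(.7869-.005,.025,.1692),(.761,.0262,.166)]: 
    u=proj('side',X); print(X,((u-[330,110]+.5)*7.5-.5).round(0))
for s in(-1,1):
  for t in(-1,1):
    o,p,R=st(); X=p+R@np.array([-.0016+s*.011,.005,t*.011]); print(s,t,((proj('side',X)-[330,110]+.5)*7.5-.5).round(0))
```

```text
(0.7819, 0.025, 0.1692) [509. 483.]
(0.761, 0.0262, 0.166) [457. 506.]
-1 -1 [524. 480.]
-1 1 [488. 445.]
1 -1 [526. 525.]
1 1 [490. 489.]
```

Call:
step_arm:
  motion: "0 -0.26 0 0 0 0 0;0 0 0 0 0 0 0;0 0 0.5 0 0 0 0;0 0 0.7 0 0 0 0;0 0 0.7 0 0 0 0;0 0 0.7 0 0 0 0;0 0 0.5 0 0 0 0;0 0 0 0 0 0 0;0 0 0 0 0 0 0;0 0 0 0 0 0 0"

```text
time: 62.35
tool_pos: [0.7561, 0.026, 0.1639]
ee_rot: [-1.57, 1.36, -0.04]
wrist_force: [-0.7, 0.1, -0.5]
width: 0.0357
```

Run:
```python
from h import *
dg((.7258,.0275,.157))
b=snapshot('side');crop(b,330,110,430,210,7.5,'s26.png')
```

```text
t 62.35 pos [0.7561 0.026  0.1639] F [-0.7  0.1 -0.5] w 0.0357 
 shift cm [0.04 3.11 0.03] 
 [[ 0.209 -0.977  0.04 ]
 [-0.008  0.039  0.999]
 [-0.978 -0.209  0.   ]] q [-0.04  0.41  1.11  0.    1.41 -1.57]
```

View pics/s26.png

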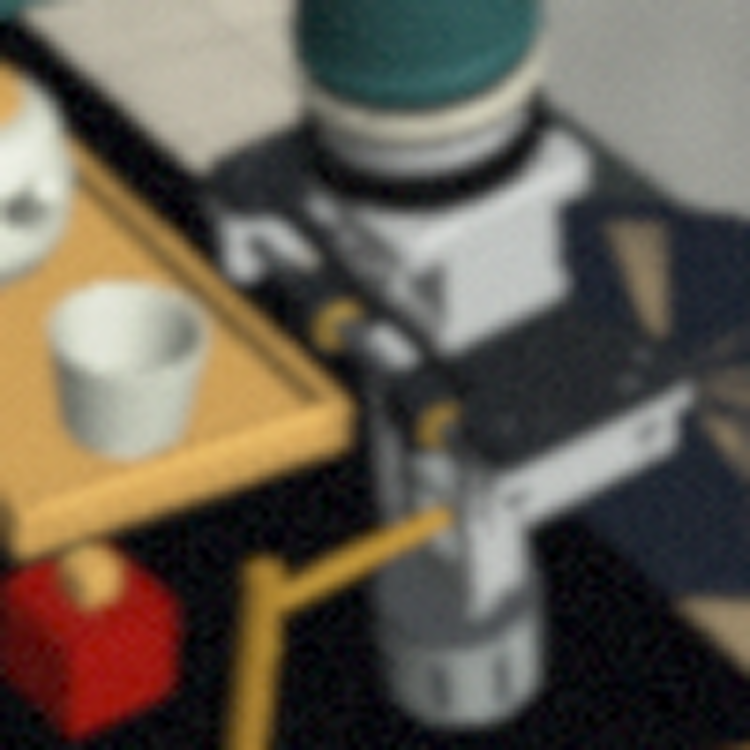

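Call:
step_arm:
  motion: "0 0 0.5 0 0 0 0;0 0 0.7 0 0 0 0;0 0 0.7 0 0 0 0;0 0 0.7 0 0 0 0;0 0 0.5 0 0 0 0;0 0 0 0 0 0 0;0 0 0 0 0 0 0;0 0 0 0 0 0 0"

```text
time: 63.07
tool_pos: [0.7258, 0.0272, 0.1575]
ee_rot: [-1.571, 1.36, -0.04]
wrist_force: [-0.1, 0.2, -1.0]
width: 0.0356
```

Run:
```python
from h import *
dg((.7258,.0275,.157))
b=snapshot('side');crop(b,330,110,430,210,7.5,'s27.png')
```

```text
t 63.07 pos [0.7258 0.0272 0.1575] F [-0.1  0.2 -1. ] w 0.0356 
 shift cm [0.05 0.01 0.03] 
 [[ 0.209 -0.977  0.04 ]
 [-0.008  0.039  0.999]
 [-0.978 -0.209  0.   ]] q [-0.04  0.35  1.21  0.    1.38 -1.57]
```

View pics/s27.png

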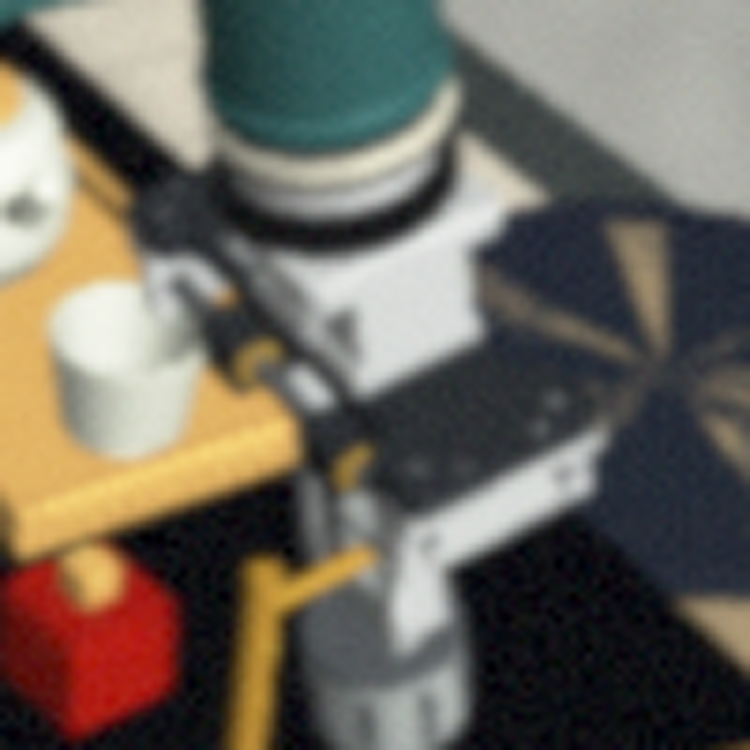

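Call:
step_arm:
  motion: "0 0 0 0 0 0 0.05;0 0 0 0 0 0 0.06;0 0 0 0 0 0 0.06;0 0 0 0 0 0 0.04;0 0 0 0 0 0 0;0 0 0 0 0 0 0;0 0.2 0 0 0 0 0;0 0.2 0 0 0 0 0;0 0 0 0 0 0 0;0 0 0 0 0 0 0"

```text
time: 63.95
tool_pos: [0.7252, 0.0273, 0.1531]
ee_rot: [0.675, 1.571, 2.206]
wrist_force: [-0.3, 0.1, -0.9]
width: 0.0356
```

Run:
```python
from h import *
dg((.7258,.0275,.15))
```

```text
t 63.95 pos [0.7252 0.0273 0.1531] F [-0.3  0.1 -0.9] w 0.0356 
 shift cm [ 0.31 -0.06  0.02] 
 [[-0.    -0.999  0.04 ]
 [ 0.     0.04   0.999]
 [-1.     0.     0.   ]] q [-0.04  0.51  0.99  0.    1.65 -1.57]
```

Lower in small steps until the peg carries the weight.

Call:
step_arm:
  motion: "0 0.15 0 0 0 0 0;0 0.15 0 0 0 0 0;0 0 0 0 0 0 0;0 0 0 0 0 0 0"

```text
time: 64.28
tool_pos: [0.7258, 0.0272, 0.1512]
ee_rot: [-1.475, 1.569, 0.056]
wrist_force: [-1.6, -0.4, 2.5]
width: 0.0357
```

Call:
step_arm:
  motion: "0 0.1 0 0 0 0 0;0 0.1 0 0 0 0 0;0 0 0 0 0 0 0;0 0 0 0 0 0 0"

```text
time: 64.62
tool_pos: [0.7259, 0.0272, 0.1509]
ee_rot: [-1.539, 1.568, -0.008]
wrist_force: [-3.1, -0.4, 7.4]
width: 0.0357
```

Call:
step_arm:
  motion: "0 -0.2 0 0 0 0 0;0 0 0 0 0 0 0;48 0 0 0 0 0 0;54 0 0 0 0 0 0;60 0 0 0 0 0 0;60 0 0 0 0 0 0;60 0 0 0 0 0 0"

```text
time: 65.2
tool_pos: [0.7255, 0.0272, 0.1494]
ee_rot: [1.499, 1.57, 3.03]
wrist_force: [0.2, -0.1, -0.1]
width: 0.0566
```

Run:
```python
from h import *
dg((.7258,.0275,.15))
b=snapshot('side');crop(b,330,110,430,210,7.5,'s28.png')
```

```text
t 65.2 pos [0.7255 0.0272 0.1494] F [ 0.2 -0.1 -0.1] w 0.0566 
 shift cm [-0.06 -0.02  0.03] 
 [[-0.001 -0.999  0.04 ]
 [ 0.     0.04   0.999]
 [-1.     0.001  0.   ]] q [-0.04  0.51  0.99  0.    1.64 -1.57]
```

View pics/s28.png

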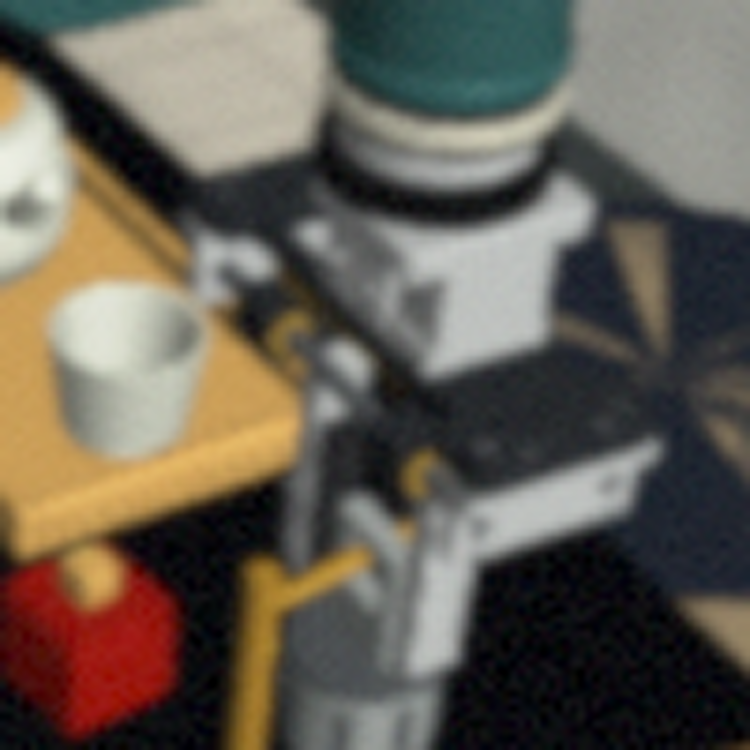

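Call:
step_arm:
  motion: "60 -1 0 0 0 0 0;60 -1.5 0 0 0 0 0;60 -2 0 0 0 0 0;60 -2.5 0 0 0 0 0;60 -3 0 0 0 0 0;60 -3 0 0 0 0 0;60 -3 0 0 0 0 0;60 0 3.5 0 0 0 0;60 0 3.5 0 0 0 0;60 0 3.5 0 0 0 0;60 0 3.5 0 0 0 0;60 0 3.5 0 0 0 0;60 0 3.5 0 0 0 0;60 0 3.5 0 0 0 0;60 0 3.5 0 0 0 0;60 0 0 0 0 0 0;60 0 0 0 0 0 0"

```text
time: 66.67
tool_pos: [0.4449, 0.0386, 0.312]
ee_rot: [-1.545, 1.567, -0.015]
wrist_force: [-0.1, 0.3, -0.6]
width: 0.0567
```

Call:
step_arm:
  motion: "60 0 1 3 0 0 0;60 0 1 3 0 0 0;60 0 1 3 0 0 0;60 0 1 3 0 0 0;60 0 1 3 0 0 0;60 0 1 3 0 0 0;60 0 0 3 0 0 0;60 0 0 3 0 0 0;60 0 0 3 0 0 0;60 0 0 0 0 0 0;60 0 0 0 0 0 0;60 0 0 0 0 0 0"

```text
time: 67.67
tool_pos: [0.3976, 0.3107, 0.31]
ee_rot: [2.987, 1.57, -1.765]
wrist_force: [0.8, -0.8, -0.0]
width: 0.0561
```

Run:
```python
from h import *
dg((.5,.0,.3))
a=snapshot('top');b=snapshot('side')
cv2.imwrite('pics/t30.png',a[:,:,::-1]);cv2.imwrite('pics/s30.png',b[:,:,::-1]);crop(b,320,130,520,310,4,'s30c.png')
```

```text
t 67.67 pos [0.3976 0.3107 0.31  ] F [ 0.8 -0.8 -0. ] w 0.0561 
 shift cm [  1.02 -11.48 -30.63] 
 [[-0.    -0.999  0.04 ]
 [-0.001  0.04   0.999]
 [-1.     0.    -0.001]] q [ 0.55 -0.01  1.31 -0.    1.85 -0.98]
```

View pics/t30.png

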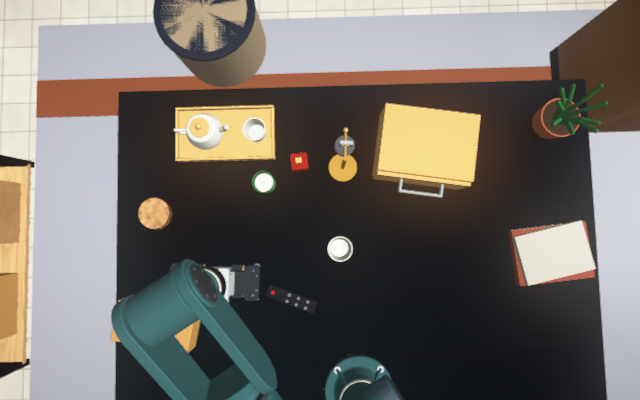

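View pics/s30.png

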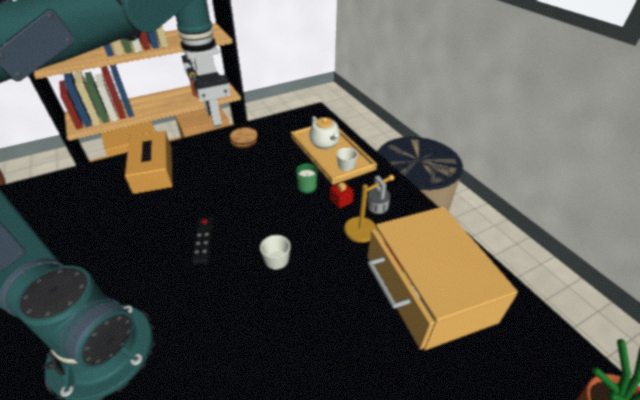

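View pics/s30c.png

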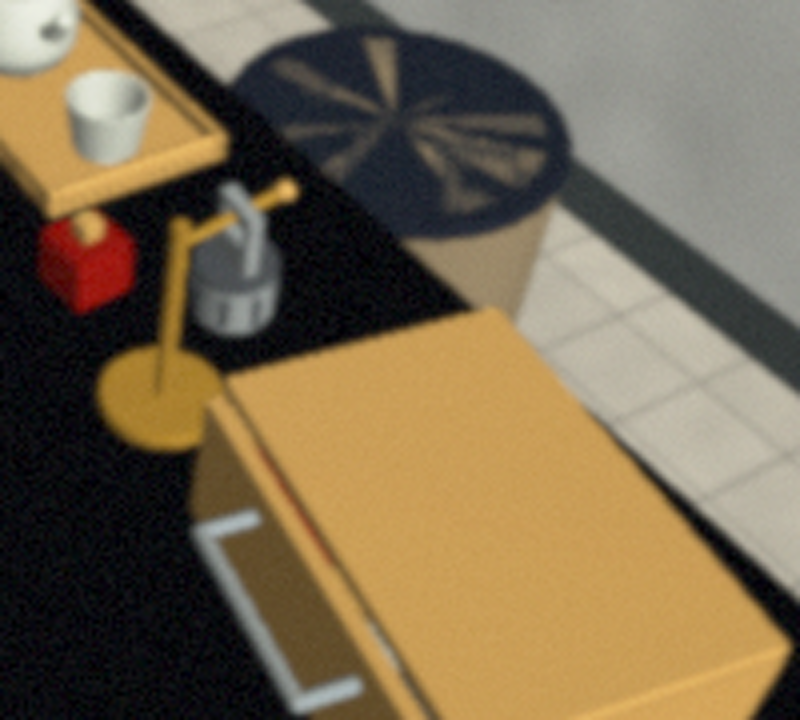

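Run:
```python
from h import *
f=lambda x,y:(320+(x+.5)/4.4-.5,110+(y+.5)/4.4-.5)
c=lambda u,v,z:(ray('top',u,v,z)[:2]-CC)
a=cv2.imread('pics/t30.png')[:,:,::-1];crop(a,365,95,485,205,6,'t30c.png')
for q,z in(((250,285),.112),((664,336),.112),((352,355),.09),((538,380),.09)):
    d=c(*f(*q),z);print(round(d@CX*1000,1),round(d@CY*1000,1))
```

```text
-108.7 134.8
-108.0 -133.6
-143.1 60.1
-144.1 -62.9
```

View pics/t30c.png

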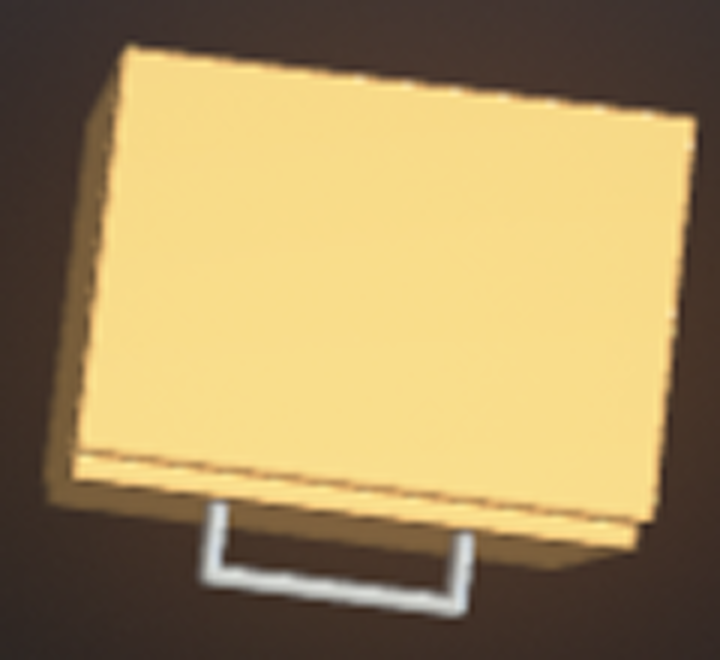

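Run:
```python
from bench import robot
print(robot.close_job())
```

```text
the job is handed in; nothing more can be done
None
```

The job is handed in, with every part of the task done as far as my checks show. I opened the drawer and stood all five items upright on its floor: green tin, blue oblong tin, larger red tin, white jar and amber jar. I then pushed it shut and hung the infuser by its eye on the peg.

**Last checks:**
- **Drawer:** The front panel measured 108.5 mm and the handle 143.6 mm in front of the cabinet's centre, against 109 mm and 144 mm for fully shut. When I pushed it closed, the handle came up against the end stop at about 18 N.
- **Packing:** Just before closing, both views showed all five items level in two rows. I could not check them again once the drawer was shut.
- **Infuser:** It hangs freely, with the peg through its eye.
- **Left alone:** The cup and candle look unmoved, and so do the small red tin, the tray and the remote.
- **Limits:** It took about 68 s of the 210 s allowed. The highest wrist force I read was about 23 N, against the 120 N limit.

**Disagreement:** While I was packing the blue tin, the top and side views disagreed by a few millimetres on where its ends were. I averaged them and it went in without touching.

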